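Clear the reject slide, then hold the good slide flush on the tilted sprung platen

TASK

Two metal sample slides lie on the bench: first lay the reject (a round dot at each end) flat in the low white reject tray and let it go. Then take the good slide (a crosswise bar at each end) by its knob, tilt it to match the sloping face of the tilting mount, and press it flush on the middle of that sprung platen, lengthwise along it, until the springs give about halfway, never bottoming them. Finish while still gripping the slide and holding it pressed there; leave the mount's tilt as it is set and do not disturb the vials and the glass cell.

Things in the scene. Friction and masses are not known exactly. Their poses are not given: they have to be found in the camera images.
- slide_bar: the good slide: steel plate 90x50x6 mm, 80 g, a black bar (11x44 mm) across each end of its top. In its middle a grey cylindrical knob, 18 mm thick, 22 mm long along y, axis 34 mm above the underside (top 43 mm), on a 10x14 mm neck: grip its flat ends, fingers closing along y; so held the slide can swivel a little about y. Origin: centre of underside; x along the 90 mm, y along the 50 mm, z up
- slide_dot: the reject slide: same plate, knob, origin and axes as the good slide, but a black round dot (18 mm) at each end of its top instead of the bars
- reject_tray: low white plastic reject tray, fixed: 96 x 136 x 14 mm outside, walls and floor 4 to 5 mm thick; the slide fits flat with its 90 mm along the tray's y. Origin: centre of the underside, x along the 96 mm, y along the 136 mm, z up
- platen_face (a point): centre of the top face of the tilting mount's aluminium platen (110x70x8 mm), about 80 mm above the bench. x along the 110 mm, uphill (away from the robot), y along the 70 mm, z the normal out of the face, which leans 0.15 to 0.45 rad from vertical toward the robot. It moves in with the platen
- platen (a joint): how far the platen is pushed in against its springs along its normal: 0 free, 0.010 m bottomed; it begins to give at 2 to 3 N and takes 5 to 6 N at halfway (0.005 m) and about 9 N at the bottom; it does not tilt on its springs
- cradle_edge (a point): middle of the lower edge of the grey cradle plate under the platen, 40 mm from the tilt hinge; it stays put as long as the mount's tilt is not changed. The tilt hinge is stiff (about 2.5 N m) and stays as set. The mount's base (130 x 116 mm) is fixed; its cheeks end below the platen's face
- vial_a: bystander: capped sample vial 28 x 92 mm standing, origin under its centre
- vial_b: bystander: open sample vial 26 x 89 mm standing, origin under its centre
- vial_c: bystander: capped sample vial 28 x 92 mm standing, origin under its centre
- glass_cell: bystander: square glass cell 36 x 36 x 42 mm, origin under its centre

How it is judged:
On the way, in this order (a step that is already met when the one before it is completed fails the run):
1. the dotted slide lies flat in the reject tray, let go and at rest (x of slide_dot in the frame of reject_tray between -0.035 and 0.035 m and y of slide_dot in the frame of reject_tray between -0.055 and 0.055 m and z of slide_dot in the frame of reject_tray below 0.009 m and angle between slide_dot's own z axis and vertical below 0.08 rad and contact force between the fingers and slide_dot below 0.1 N and linear speed of slide_dot below 0.02 m/s), for 0.2 s.
2. the barred slide is gripped and lifted clear of the bench (height (world z) of slide_bar above 0.05 m and contact force between the fingers and slide_bar above 2 N), for 0.2 s.
At the end, for the whole second after the job is handed in: Barred slide gripped (over 2 N), at rest on the platen: centre within 11 mm each way, faces within 2.5 mm and 0.05 rad, long sides within 0.12 rad, platen in 2 to 8 mm. Dotted slide flat in the tray (within 35 x 55 mm, underside below 9 mm, tilt below 0.08 rad), released, at rest (all of step 1 and x of slide_bar in the frame of platen_face between -0.011 and 0.011 m and y of slide_bar in the frame of platen_face between -0.011 and 0.011 m and z of slide_bar in the frame of platen_face between -0.0025 and 0.0025 m and angle between the z axis of slide_bar and the z axis of platen_face, either way round below 0.05 rad and angle between the x axis of slide_bar and the x axis of platen_face, either way round below 0.12 rad and value of joint platen between 0.002 and 0.008 m and contact force between the fingers and slide_bar above 2 N and linear speed of slide_bar below 0.01 m/s); the arm keeps its last pose, push and grip.
It fails at once if the platen is pushed to the bottom of its springs (value of joint platen above 0.0096 m).
It fails at once if the mount's tilt is changed (cradle edge moved over 6 mm) (distance of cradle_edge from where it was at the start of the episode above 0.006 m).
It fails at once if a vial or the glass cell is shifted by more than 20 mm or knocked over (distance of any of vial_a, vial_b, vial_c, glass_cell from where it was at the start of the episode above 0.02 m or angle between any of vial_a, vial_b, vial_c, glass_cell's own z axis and vertical above 0.4 rad).
It also fails if it takes over 53 s, if anything falls off the work surface, if the arm or the gripper's body presses on something with over 40 N, if the wrist force passes 120 N, or if a joint passes its speed limit or range.

ROBOT

A 7-joint arm with a two-finger parallel gripper is mounted at the origin on a cart in front of the work surface, level with it; the furniture and walls round the work are solid. World frame = base frame: x ahead of the robot, y to its left, z up, the work surface at z = 0. Lengths are in m, angles in rad, forces in N, time in s.
With the tool pointing down it reaches from about 0.425 to 0.875 m from the base axis. Payload 8.4 kg.
Tool frame: the origin (TCP) lies at the centre of the arm's flange, where the gripper is bolted on; the fingertips stand 173 mm ahead of it and the grasp point (between the pads) lies 155 mm ahead of it; z points along the fingers, x is the direction in which the jaws open and shut, and the axes are right-handed (so a half turn about z gives the same grasp; the last joint's range is limited). The gripper opens to 85 mm and grips with 20 to 120 N. Pads are 22 mm wide; open, the fingers measure 114 mm over their backs; the gripper's body (76 mm by 85 mm) begins 54 mm behind the grasp point. The pads swing forward as they close: fully open they stand 13 mm farther back than shut.
Start: joints at [-1.238, 0.333, 0.04, 1.465, -0.013, 1.343, -0.059], TCP at [0.272, 0.59, 0.405] pointing down, gripper open.
Joint ranges: [-2.58, 2.58], [-0.38, 2.09], [-1.3, 1.39], [0.25, 2.4], [-1.5, 4.64], [0.08, 2.09], [-2.65, 2.65]. Speed limits (rad/s): [2.22, 2.22, 2.79, 2.79, 3.14, 3.14, 3.14].

INTERFACE

Orientations are given as a unit quaternion [x, y, z, w].
In Python, from cell import get_state, capture, camera_model, hand_in, spot_in, place_of gives the robot as it stands.
- The arm moves only by the shell command python3 -m creep 'ROWS' [OPENING]. ROWS is JSON, a list of rows, each a list of 2 entries, a list of its own where there are three numbers: the shift along the tool's x, y, z in m, then the turn about the tool's z in degrees. In form: [[[x, y, z], twist], ...]. A call has exactly 8 rows; each row is the pose to reach, as a shift and turn from the pose measured when the call began, along the tool's axes at that moment; what a row does not reach only later rows make up. A row lasts 1/12 s, in which the tool goes at most 41.7 mm and 7.16 degrees, less where a joint would pass 70% of its speed; a pose out of reach is approached as far as the arm can. A call with a gripper value outside its range is refused whole. OPENING is the gripper's target within -1 to 1 (fully open at 1, half-way at 0, shut at -1), set as the call begins (- or left out, the last holds). The fingers move at their own pace and stop on an object; the grip force is fixed at half the most. Time passes only in rows, so rows that repeat a pose let the fingers close, or fill a call up. It gives the time, the measured TCP pose, the force and the opening at its end, in the units of the state.
- get_state(): the state, without advancing time (a new reading comes with each control period).
- capture(name): name is "scene" or "top" or "wrist"; returns the picture (384x512x3 uint8, red, green, blue); there is no depth.
- camera_model(name): a dict with "fx", "fy", "cx", "cy" (pixels), "R" (3x3) and "t" (3): a world point X has camera coordinates R X + t. Camera axes: x right, y down, z forward; pixel columns grow to the right and rows downward; lengths in m; the calibration is good to about 2 mm. A picture is of the moment at which its call begins: read the wrist's pose just before it. camera_model takes no time and is no camera call; for the wrist camera it gives the pose at the moment of the call.
- hand_in(): hands the job in, once; it reports no verdict.
Trained networks look in the newest picture that a camera, given by its name, has taken for a name from the list of things; names that differ only in an ending like _2 or _b are one class to them, and where a whole thing is asked for, a point or a joint stands for the part that bears it (a point fixed in the world has none). Each returns a list of dicts, best first, with "p" (0 to 1); they miss things now and then, are a little off and sometimes report something else, mostly with a low value. They report only what shows in the picture. A call takes as long as a camera call.
- spot_in(query, camera): "extent" ([centre column, centre row, width, height] as shares, 0 to 1, of the picture: columns of its width, rows of its height, round what is visible of it).
- place_of(query, camera): "at" ([column, row] as shares, 0 to 1, of the picture: columns of its width, rows of its height: a listed point, or the origin of a listed thing).
The state is a dict: "time": time; "joint_pos": joint angles; "qd": joint speeds; "joint_torque": joint torques, N m; "tcp_pos": TCP position; "eef_rot": TCP orientation; "wrist_force": force on the tool from outside, world axes, zero at the start; "wrist_torque": the same for the moment, N m; "width": finger opening in m.
Only numpy, scipy, OpenCV 4.12 (cv2) and the standard library are available. Lean on these libraries where they do the work, as an engineer would, in place of code of your own. Each camera call takes 0.05 s, during which the arm holds its last target.

## Working session

There is one attempt and no reset: what is moved stays moved. The work goes in short steps, Python scripts to look and compute and a shell command to move; the robot and the scene stay as the last step left them, time stands still between calls to the robot, and variables do not carry over. Pictures are saved under pics/ and viewed, and the job is handed in when it is done.

```bash
mkdir -p pics; ls; cat > h.py <<'E'
import numpy as np, cv2
from cell import *
def save(n,f):
    im=capture(n); cv2.imwrite('pics/'+f,im[:,:,::-1]); return im
def ray(n,u,v,m=None):
    m=m or camera_model(n); R=np.array(m['R']);t=np.array(m['t'])
    d=R.T@np.array([(u-m['cx'])/m['fx'],(v-m['cy'])/m['fy'],1]); return -R.T@t,d
def at(n,u,v,z,m=None):
    c,d=ray(n,u,v,m); return c+d*(z-c[2])/d[2]
def proj(n,X,m=None):
    m=m or camera_model(n); p=np.array(m['R'])@np.array(X)+np.array(m['t']); return np.array([p[0]/p[2]*m['fx']+m['cx'],p[1]/p[2]*m['fy']+m['cy']])
def tri(obs):
    A=np.zeros((3,3));b=np.zeros(3)
    for n,u,v in obs:
        c,d=ray(n,u,v); d=d/np.linalg.norm(d); P=np.eye(3)-np.outer(d,d); A+=P;b+=P@c
    return np.linalg.solve(A,b)
E
python3 - <<'E'
from h import *
print(get_state())
for n in ['scene','top']:
    save(n,n+'0.png')
    for q in ['slide_bar','slide_dot','reject_tray','platen_face','cradle_edge','vial_a','vial_b','glass_cell']:
        for r in place_of(q,n)[:3]:
            u,v=r['at'][0]*512,r['at'][1]*384
            z=.08 if q=='platen_face' else .06 if q=='cradle_edge' else 0
            print(n,q,round(r['p'],2),round(u),round(v),at(n,u,v,z).round(3))
E
```

```text
pics
{'time': 0.0, 'joint_pos': array([-1.23821166,  0.3338809 ,  0.0398943 ,  1.46628932, -0.01339902,
        1.34328935, -0.0585217 ]), 'qd': array([-0.00147062, -0.00108416,  0.00239884, -0.00049677,  0.00038845,
       -0.00054309, -0.00055301]), 'joint_torque': array([-1.25743773e-03, -6.58559132e+01,  1.36451013e+00, -4.05567312e+01,
        1.66691485e-02,  1.28595071e-02, -1.57682390e-06]), 'tcp_pos': array([0.27196342, 0.5901675 , 0.40383189]), 'eef_rot': array([ 8.42182994e-01,  5.39191213e-01, -6.41186758e-04,  4.79052262e-04]), 'wrist_force': array([ 1.03292598,  0.58477263, -0.52452555]), 'wrist_torque': array([ 0.00876271, -0.03911578,  0.02294966]), 'width': 0.08558348730291018}
scene slide_bar 0.69 177 215 [0.452 0.073 0.   ]
scene slide_dot 0.88 215 243 [ 0.459 -0.067  0.   ]
scene reject_tray 0.73 207 165 [0.645 0.188 0.   ]
scene platen_face 0.96 325 256 [ 0.55  -0.304  0.08 ]
scene platen_face 0.32 215 243 [ 0.416 -0.123  0.08 ]
scene cradle_edge 0.86 310 269 [ 0.516 -0.294  0.06 ]
scene vial_a 0.62 234 205 [0.582 0.001 0.   ]
scene vial_a 0.61 255 209 [ 0.61  -0.049  0.   ]
scene vial_b 0.62 234 205 [0.582 0.001 0.   ]
scene vial_b 0.61 255 209 [ 0.61  -0.049  0.   ]
scene glass_cell 0.73 357 236 [ 0.719 -0.293  0.   ]
top slide_bar 0.67 210 240 [0.463 0.067 0.   ]
top slide_dot 0.82 259 241 [ 0.457 -0.072  0.   ]
top reject_tray 0.75 167 178 [0.646 0.192 0.   ]
top reject_tray 0.32 334 212 [ 0.534 -0.29   0.   ]
top platen_face 0.73 350 204 [ 0.545 -0.317  0.08 ]
top platen_face 0.37 250 191 [ 0.589 -0.052  0.08 ]
top cradle_edge 0.82 333 214 [ 0.523 -0.275  0.06 ]
top vial_a 0.69 252 208 [ 0.55  -0.054  0.   ]
top vial_a 0.63 231 194 [0.592 0.004 0.   ]
top vial_a 0.6 251 189 [ 0.607 -0.054  0.   ]
top vial_b 0.69 252 208 [ 0.55  -0.054  0.   ]
top vial_b 0.63 231 194 [0.592 0.004 0.   ]
top vial_b 0.6 251 189 [ 0.607 -0.054  0.   ]
top glass_cell 0.67 332 146 [ 0.729 -0.296  0.   ]
```

```bash
python3 - <<'E'
import cv2
for n in ['scene','top']:
    im=cv2.imread(f'pics/{n}0.png')
    cv2.imwrite(f'pics/{n}0z.png',cv2.resize(im[120:300,130:400],None,fx=2.9,fy=2.9,interpolation=cv2.INTER_CUBIC))
E
```

```text
(no output)
```

View pics/scene0z.png

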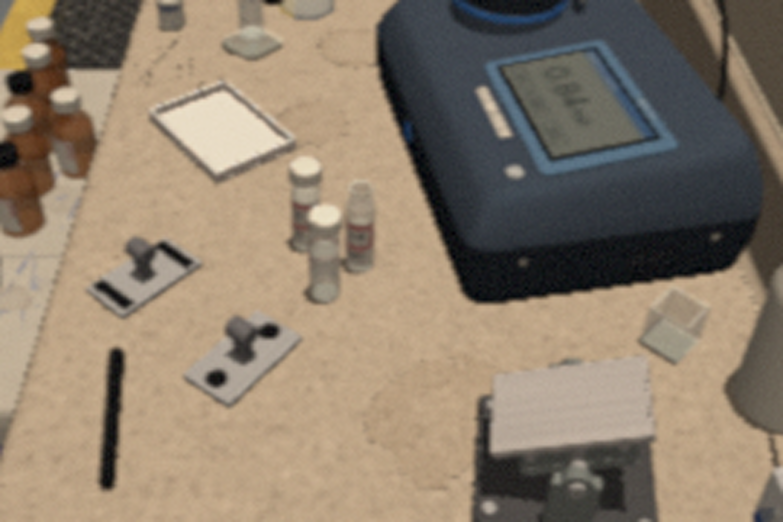

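View pics/top0z.png

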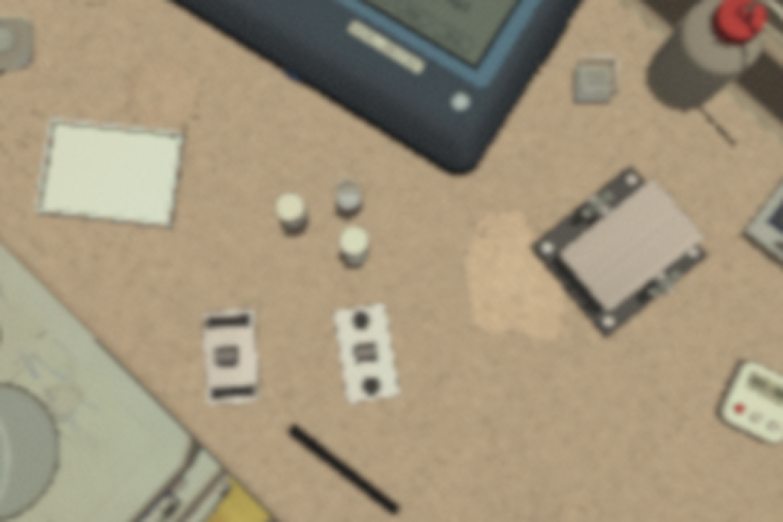

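```bash
cat >> h.py <<'E'
from scipy.spatial.transform import Rotation as Ro
def to(P,jaw=None):
    s=get_state(); R=Ro.from_quat(s['eef_rot']).as_matrix(); d=R.T@(np.array(P)-s['tcp_pos'])
    j=np.degrees(np.arctan2(R[1,0],R[0,0]))
    tw=None if jaw is None else [round((j-jaw+180)%360-180,1), 'or mod 180', round((j-jaw+90)%180-90,1)]
    print('t',round(s['time'],2),'tcp',s['tcp_pos'].round(4),'jaw',round(j,1),'tiltz',R[:,2].round(3),'F',s['wrist_force'].round(1),'w',round(s['width'],4),'j7',s['joint_pos'][6].round(2))
    print('shift mm',(d*1000).round(1),'twist',tw)
E
python3 -c "
from h import *
to([.44,-.07,.36],99.4)"
```

```text
t 0.9 tcp [0.272  0.5903 0.4047] jaw 65.3 tiltz [ 0. -0. -1.] F [ 0.7 -0.2 -0.6] w 0.0855 j7 -0.06
shift mm [-529.4  428.9   44.7] twist [np.float64(-34.1), 'or mod 180', np.float64(-34.1)]
```

```bash
python3 -m creep '[[[-0.020,0.016,0.003],0],[[-0.046,0.037,0.006],0],[[-0.078,0.063,0.01],0],[[-0.110,0.089,0.014],0],[[-0.142,0.115,0.018],0],[[-0.174,0.141,0.02],0],[[-0.206,0.167,0.02],0],[[-0.238,0.193,0.02],0]]' 1; python3 -c "
from h import *
to([.44,-.07,.36],99.4)"
```

```text
time: 1.57
tcp_pos: [0.3478, 0.2913, 0.3847]
eef_rot: [0.842, 0.539, 0.0, -0.0]
wrist_force: [1.3, -0.3, 0.6]
width: 0.0853
t 1.57 tcp [0.3478 0.2913 0.3847] jaw 65.3 tiltz [-0.  0. -1.] F [ 1.3 -0.3  0.6] w 0.0853 j7 0.33
shift mm [-289.5  235.    24.5] twist [np.float64(-34.1), 'or mod 180', np.float64(-34.1)]
```

```bash
python3 -m creep '[[[-0.032,0.026,0.003],-4],[[-0.064,0.052,0.006],-10],[[-0.098,0.080,0.01],-16],[[-0.131,0.106,0.014],-22],[[-0.164,0.133,0.018],-28],[[-0.197,0.160,0.02],-34],[[-0.229,0.186,0.022],-34],[[-0.260,0.211,0.0245],-34]]' 1; python3 - <<'E'
from h import *
to([.44,-.07,.36],99.4)
save('wrist','w1.png')
for q in ['slide_dot','slide_bar']:
    for r in place_of(q,'wrist')[:3]:
        u,v=r['at'][0]*512,r['at'][1]*384
        print(q,round(r['p'],2),round(u),round(v),at('wrist',u,v,0).round(3))
E
```

```text
time: 2.23
tcp_pos: [0.428, -0.0254, 0.3609]
eef_rot: [0.647, 0.762, 0.001, -0.0]
wrist_force: [2.5, 0.7, -0.2]
width: 0.0856
t 2.23 tcp [ 0.428  -0.0254  0.3609] jaw 99.4 tiltz [ 0.001  0.001 -1.   ] F [ 2.5  0.7 -0.2] w 0.0856 j7 1.59
shift mm [-46.    4.6   0.9] twist [np.float64(-0.0), 'or mod 180', np.float64(-0.0)]
slide_dot 0.61 212 182 [ 0.453 -0.07   0.   ]
slide_bar 0.6 338 202 [0.454 0.068 0.   ]
```

View pics/w1.png

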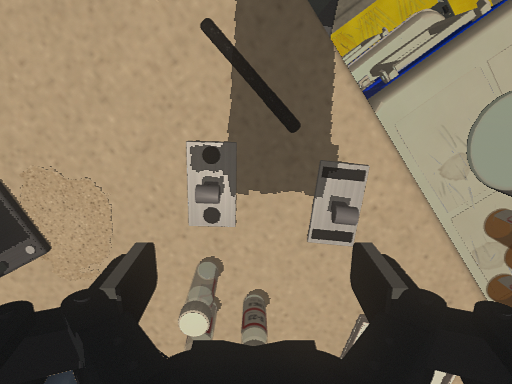

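```bash
python3 - <<'E'
from h import *
for nm,cs in [('dot',[(187,142),(237,142),(236,227),(189,227)]),('bar',[(320,161),(368,165),(356,244),(308,240)])]:
    P=np.array([at('wrist',u,v,.006) for u,v in cs]); print(nm,P.mean(0).round(4)); 
    for a,b in [(0,1),(1,2),(2,3),(3,0)]:
        d=P[b]-P[a]; print(np.linalg.norm(d).round(3), np.degrees(np.arctan2(d[1],d[0])).round(1))
im=cv2.imread('pics/w1.png'); cv2.imwrite('pics/w1z.png',cv2.resize(im[130:260,170:380],None,fx=3.8,fy=3.8,interpolation=cv2.INTER_CUBIC))
# dots at z=.006
for u,v in [(211,155),(212,215)]: print(at('wrist',u,v,.006).round(4))
E
```

```text
dot [ 0.4549 -0.0654  0.006 ]
0.049 99.0
0.09 7.5
0.05 -81.0
0.09 -172.9
bar [0.4536 0.0656 0.006 ]
0.049 94.2
0.087 6.0
0.052 -86.2
0.086 -176.3
[ 0.4232 -0.0705  0.006 ]
[ 0.4862 -0.0618  0.006 ]
```

View pics/w1z.png

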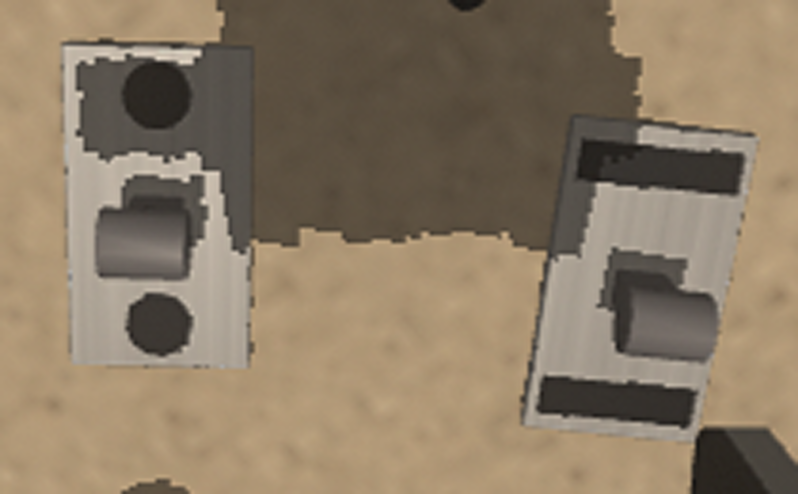

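```bash
python3 -c "
from h import *
to([.455,-.0658,.192],98.5)"
```

```text
t 2.38 tcp [ 0.4283 -0.0263  0.3608] jaw 98.9 tiltz [ 0.001  0.001 -1.   ] F [-0.1  0.5 -0. ] w 0.0853 j7 1.59
shift mm [-43.3  20.1 168.8] twist [np.float64(0.4), 'or mod 180', np.float64(0.4)]
```

```bash
python3 -m creep '[[[-0.02,0.01,0.02],0.4],[[-0.0433,0.020,0.045],0.4],[[-0.0433,0.020,0.075],0.4],[[-0.0433,0.020,0.105],0.4],[[-0.0433,0.020,0.135],0.4],[[-0.0433,0.020,0.155],0.4],[[-0.0433,0.020,0.169],0.4],[[-0.0433,0.020,0.169],0.4]]' 1;python3 -c "
from h import *
to([.455,-.0658,.191],98.5); save('wrist','w2.png')"
```

```text
time: 3.05
tcp_pos: [0.4537, -0.0645, 0.1893]
eef_rot: [0.652, 0.758, -0.001, -0.002]
wrist_force: [-0.8, -0.2, -0.3]
width: 0.0856
t 3.05 tcp [ 0.4537 -0.0645  0.1893] jaw 98.6 tiltz [-0.004  0.    -1.   ] F [-0.8 -0.2 -0.3] w 0.0856 j7 1.98
shift mm [-1.4  1.1 -1.7] twist [np.float64(0.1), 'or mod 180', np.float64(0.1)]
```

View pics/w2.png

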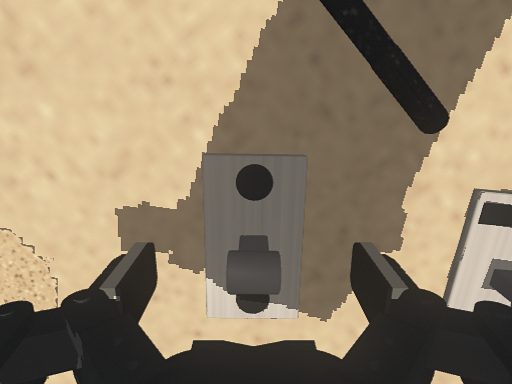

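```bash
python3 -m creep '[[[-0.001,0.001,-0.001],0],[[-0.001,0.001,-0.001],0],[[-0.001,0.001,-0.001],0],[[-0.001,0.001,-0.001],0],[[-0.001,0.001,-0.001],0],[[-0.001,0.001,-0.001],0],[[-0.001,0.001,-0.001],0],[[-0.001,0.001,-0.001],0]]' -1;python3 - <<'E'
from h import *
save('wrist','w3.png')
s=get_state();print(s['time'],s['width'])
for n in ['top','scene']:
    save(n,n+'1.png')
    for q in ['reject_tray']:
        for r in place_of(q,n)[:1]: print(r['p'],at(n,r['at'][0]*512,r['at'][1]*384,0).round(4))
E
```

```text
time: 3.77
tcp_pos: [0.4558, -0.0657, 0.1925]
eef_rot: [0.652, 0.758, -0.0, -0.001]
wrist_force: [-1.5, 0.1, 8.2]
width: 0.0207
3.8167 0.020742556467192842
0.62 [0.6354 0.1866 0.    ]
```

View pics/w3.png

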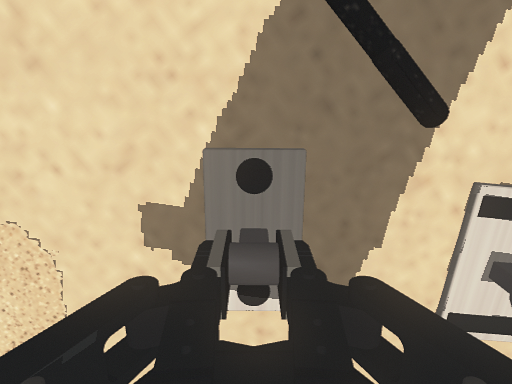

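```bash
python3 -m creep '[[[0,0,-0.015],0],[[0,0,-0.035],0],[[0,0,-0.06],0],[[0,0,-0.09],0],[[0,0,-0.12],0],[[0,0,-0.15],0],[[0,0,-0.165],0],[[0,0,-0.165],0]]' -1;python3 - <<'E'
from h import *
save('wrist','w4.png')
im=cv2.imread('pics/top1.png')[150:210,120:210]
g=cv2.cvtColor(im,cv2.COLOR_BGR2HSV)
m=((g[...,1]<60)&(g[...,2]>150)).astype('uint8')
c=max(cv2.findContours(m,0,1)[0],key=cv2.contourArea)
b=cv2.boxPoints(cv2.minAreaRect(c))+[120,150]
P=np.array([at('top',u,v,.01) for u,v in b]);print(P.round(3),P.mean(0))
for i in range(4):
    d=P[(i+1)%4]-P[i];print(np.linalg.norm(d).round(3),np.degrees(np.arctan2(d[1],d[0])).round(1))
to([.64,.19,.36],P.mean()*0-3.5)
E
```

```text
time: 4.68
tcp_pos: [0.457, -0.0662, 0.3609]
eef_rot: [0.652, 0.758, 0.002, 0.001]
wrist_force: [0.2, -0.0, -0.6]
width: 0.021
[[0.601 0.264 0.01 ]
 [0.701 0.256 0.01 ]
 [0.681 0.112 0.01 ]
 [0.582 0.122 0.01 ]] [0.64123423 0.18864627 0.01      ]
0.101 -4.7
0.145 -97.8
0.1 174.1
0.143 82.4
t 4.73 tcp [ 0.4565 -0.066   0.3589] jaw 98.6 tiltz [ 0.002  0.003 -1.   ] F [ 0.4  0.9 -1.7] w 0.0208 j7 1.73
shift mm [ 2.257e+02  2.197e+02 -2.000e-01] twist [np.float64(102.1), 'or mod 180', np.float64(-77.9)]
```

View pics/w4.png

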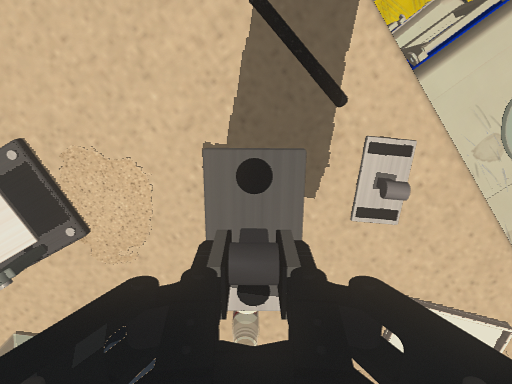

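```bash
python3 -m creep '[[[0.01,0.01,0],6],[[0.025,0.025,0],13],[[0.045,0.045,0],20],[[0.07,0.07,0],27],[[0.095,0.094,0],34],[[0.12,0.118,0],41],[[0.145,0.142,0],48],[[0.17,0.165,0],55]]' -1;python3 - <<'E'
from h import *
to([.64,.189,.33],-6)
E
```

```text
time: 5.4
tcp_pos: [0.5947, 0.1281, 0.3576]
eef_rot: [0.93, 0.368, 0.0, -0.001]
wrist_force: [0.5, -1.6, -0.7]
width: 0.0207
t 5.4 tcp [0.5947 0.1281 0.3576] jaw 43.2 tiltz [-0.     0.001 -1.   ] F [ 0.5 -1.6 -0.7] w 0.0207 j7 0.67
shift mm [ 74.7 -13.3  27.6] twist [np.float64(49.2), 'or mod 180', np.float64(49.2)]
```

```bash
python3 -m creep '[[[0.02,-0.004,0],7],[[0.04,-0.008,0],14],[[0.06,-0.012,0],21],[[0.0747,-0.0133,0.005],28],[[0.0747,-0.0133,0.01],35],[[0.0747,-0.0133,0.02],42],[[0.0747,-0.0133,0.0276],49],[[0.0747,-0.0133,0.0276],49.2]]' -1;python3 - <<'E'
from h import *
save('wrist','w5.png')
for r in place_of('reject_tray','wrist')[:2]: print(r['p'],at('wrist',r['at'][0]*512,r['at'][1]*384,0).round(4))
to([.64,.189,.20],-6)
E
```

```text
time: 6.07
tcp_pos: [0.6392, 0.1891, 0.3263]
eef_rot: [0.998, -0.055, -0.002, 0.001]
wrist_force: [-0.8, -0.7, -0.5]
width: 0.0209
t 6.17 tcp [0.6397 0.1889 0.3286] jaw -5.8 tiltz [-0.002 -0.    -1.   ] F [ 0.5  0.4 -0.5] w 0.0212 j7 -0.14
shift mm [  0.6  -0.2 128.6] twist [np.float64(0.2), 'or mod 180', np.float64(0.2)]
```

View pics/w5.png

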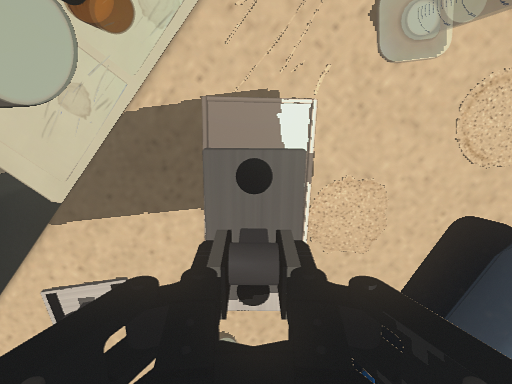

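```bash
python3 - <<'E'
from h import *
a=at('wrist',203,97,.014);b=at('wrist',316,100,.014);c=at('wrist',308,240,.014)
print(a,b,c,np.linalg.norm(a-b)); d=b-a;print(np.degrees(np.arctan2(d[1],d[0])))
mid=(a+b)/2; n=np.array([d[1],-d[0],0])/np.linalg.norm(d); print(mid+n*.068)
E
```

```text
[0.60398448 0.25910996 0.014     ] [0.69710401 0.24740918 0.014     ] [0.68375218 0.12119838 0.014     ] 0.09385176711818849
-7.1618738397787665
[0.64206648 0.18579011 0.014     ]
```

```bash
python3 -m creep '[[[0.002,0.002,0.02],0.6],[[0.002,0.002,0.045],1],[[0.002,0.002,0.07],1],[[0.002,0.002,0.095],1],[[0.002,0.002,0.115],1],[[0.002,0.002,0.123],1],[[0.002,0.002,0.128],1],[[0.002,0.002,0.130],1]]' -1;python3 - <<'E'
from h import *
to([.642,.187,.1975],-7)
E
```

```text
time: 6.83
tcp_pos: [0.6414, 0.1865, 0.1987]
eef_rot: [0.998, -0.058, -0.001, 0.0]
wrist_force: [0.2, -0.0, -0.3]
width: 0.021
t 6.83 tcp [0.6414 0.1865 0.1987] jaw -6.7 tiltz [-0.002 -0.    -1.   ] F [ 0.2 -0.  -0.3] w 0.021 j7 -0.08
shift mm [ 0.5 -0.5  1.2] twist [np.float64(0.3), 'or mod 180', np.float64(0.3)]
```

Not yet touching; lower a couple of mm, then open gently.

```bash
python3 -m creep '[[[0,0,0.001],0],[[0,0,0.0015],0],[[0,0,0.002],0],[[0,0,0.0025],0],[[0,0,0.0025],0],[[0,0,0.0025],0],[[0,0,0.0025],0],[[0,0,0.0025],0]]' -1; python3 -m creep '[[[0,0,0],0],[[0,0,0],0],[[0,0,0],0],[[0,0,0],0],[[0,0,0],0],[[0,0,0],0],[[0,0,0],0],[[0,0,-0.001],0]]' 1; python3 - <<'E'
from h import *
save('wrist','w6.png')
to([.642,.187,.1975],-7)
E
```

```text
time: 7.5
tcp_pos: [0.6416, 0.1866, 0.1967]
eef_rot: [0.998, -0.058, -0.001, 0.0]
wrist_force: [-0.7, -0.2, 2.1]
width: 0.0211
time: 8.17
tcp_pos: [0.6415, 0.1866, 0.1975]
eef_rot: [0.998, -0.058, -0.001, 0.0]
wrist_force: [0.4, 0.5, 0.4]
width: 0.0853
t 8.22 tcp [0.6416 0.1866 0.1978] jaw -6.7 tiltz [-0.002 -0.    -1.   ] F [ 1.5 -0.1  0.6] w 0.0853 j7 -0.08
shift mm [ 0.4 -0.5  0.3] twist [np.float64(0.3), 'or mod 180', np.float64(0.3)]
```

View pics/w6.png

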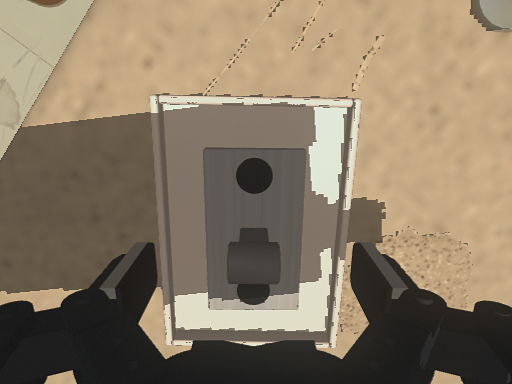

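```bash
python3 -m creep '[[[0,0,-0.02],0],[[0,0,-0.05],0],[[0,0,-0.085],1],[[-0.01,0,-0.11],7],[[-0.03,0.01,-0.125],14],[[-0.055,0.02,-0.13],21],[[-0.085,0.03,-0.13],28],[[-0.115,0.045,-0.13],35]]' 1;python3 - <<'E'
from h import *
to([.448,.0656,.33],-85.2)
E
```

```text
time: 8.88
tcp_pos: [0.5215, 0.1555, 0.328]
eef_rot: [0.934, -0.358, -0.001, -0.0]
wrist_force: [-0.3, 0.9, 1.7]
width: 0.0855
t 8.88 tcp [0.5215 0.1555 0.328 ] jaw -42.0 tiltz [-0.001  0.001 -1.   ] F [-0.3  0.9  1.7] w 0.0855 j7 -0.81
shift mm [  5.4 116.   -1.9] twist [np.float64(43.2), 'or mod 180', np.float64(43.2)]
```

```bash
python3 -m creep '[[[0,0.02,0],6],[[0.001,0.04,0],12],[[0.002,0.06,0],19],[[0.003,0.08,0],26],[[0.005,0.1,0],32],[[0.0054,0.11,0],38],[[0.0054,0.116,0],43.2],[[0.0054,0.116,0],43.2]]' 1;python3 - <<'E'
from h import *
save('wrist','w7.png')
to([.4538,.0656,.195],-85.2)
for n in ['wrist']:
  for q in ['slide_bar','slide_dot','platen_face']:
    for r in place_of(q,n)[:2]: print(n,q,r['p'],r['at'],at(n,r['at'][0]*512,r['at'][1]*384,0).round(4))
E
```

```text
time: 9.55
tcp_pos: [0.4473, 0.0642, 0.328]
eef_rot: [0.734, -0.679, -0.003, -0.001]
wrist_force: [-0.7, -0.2, 0.5]
width: 0.0854
t 9.6 tcp [0.4478 0.065  0.3281] jaw -85.2 tiltz [-0.002  0.004 -1.   ] F [ 0.8  0.5 -0.1] w 0.0855 j7 -1.86
shift mm [  0.4  -6.2 133.1] twist [np.float64(0.0), 'or mod 180', np.float64(0.0)]
wrist slide_bar 0.64 [0.4955, 0.4253] [0.4563 0.0654 0.    ]
wrist slide_dot 0.29 [0.4943, 0.4242] [0.4569 0.0658 0.    ]
```

View pics/w7.png

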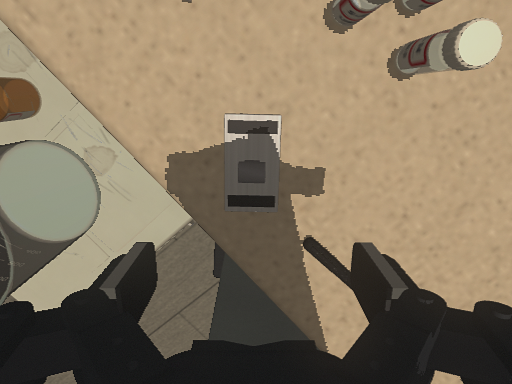

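```bash
python3 -m creep '[[[0,-0.004,0.02],0],[[0,-0.007,0.045],0],[[0,-0.007,0.07],0],[[0,-0.007,0.095],0],[[0,-0.007,0.115],0],[[0,-0.007,0.130],0],[[0,-0.007,0.137],0],[[0,-0.007,0.137],0]]' 1;python3 - <<'E'
from h import *
save('wrist','w8.png')
to([.4545,.0656,.191],-85.2)
E
```

```text
time: 10.42
tcp_pos: [0.455, 0.0664, 0.1898]
eef_rot: [0.738, -0.675, 0.0, 0.002]
wrist_force: [0.4, 0.1, 0.9]
width: 0.0853
t 10.47 tcp [0.4555 0.0665 0.191 ] jaw -84.9 tiltz [-0.001 -0.003 -1.   ] F [ 0.   0.2 -0.3] w 0.0857 j7 -1.32
shift mm [ 0.8  1.  -0. ] twist [np.float64(0.3), 'or mod 180', np.float64(0.3)]
```

View pics/w8.png

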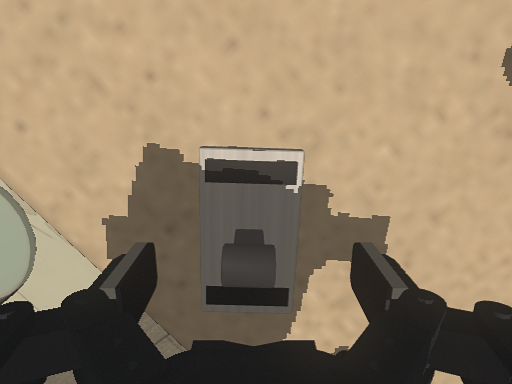

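```bash
python3 -m creep '[[[-0.002,0,0],1],[[-0.002,0,0],1],[[-0.002,0,0],1],[[-0.002,0,0],1],[[-0.002,0,0],1],[[-0.002,0,0],1],[[-0.002,0,0],1],[[-0.002,0,0],1]]' -1;python3 - <<'E'
from h import *
to([.4545,.0656,.191],-85.2)
E
```

```text
time: 11.13
tcp_pos: [0.4555, 0.0687, 0.1915]
eef_rot: [0.732, -0.681, 0.0, 0.001]
wrist_force: [-2.0, 0.2, 6.4]
width: 0.0207
t 11.13 tcp [0.4555 0.0687 0.1915] jaw -85.9 tiltz [-0.001 -0.002 -1.   ] F [-2.   0.2  6.4] w 0.0207 j7 -1.34
shift mm [3.  1.2 0.5] twist [np.float64(-0.7), 'or mod 180', np.float64(-0.7)]
```

```bash
python3 -m creep '[[[0,0,-0.012],0],[[0,0,-0.03],0],[[0,0,-0.055],0],[[0.0,0,-0.085],0],[[0.01,0,-0.115],0],[[0.03,0,-0.145],3],[[0.055,0,-0.165],6],[[0.08,0,-0.175],10]]' -1;python3 - <<'E'
from h import *
to([.47,-.25,.37],-132)
for n,b in [('scene',(290,225,375,300)),('top',(300,165,385,245))]:
    im=cv2.imread(f'pics/{n}0.png')[b[1]:b[3],b[0]:b[2]]
    cv2.imwrite(f'pics/{n}p.png',cv2.resize(im,None,fx=7,fy=7,interpolation=cv2.INTER_CUBIC))
E
```

```text
time: 11.8
tcp_pos: [0.4615, -0.0093, 0.3689]
eef_rot: [-0.671, 0.742, -0.0, 0.001]
wrist_force: [1.2, 0.5, -0.5]
width: 0.0208
t 11.8 tcp [ 0.4615 -0.0093  0.3689] jaw -95.7 tiltz [ 0.002  0.002 -1.   ] F [ 1.2  0.5 -0.5] w 0.0208 j7 -1.96
shift mm [238.7 -32.4  -1.4] twist [np.float64(36.3), 'or mod 180', np.float64(36.3)]
```

View pics/scenep.png

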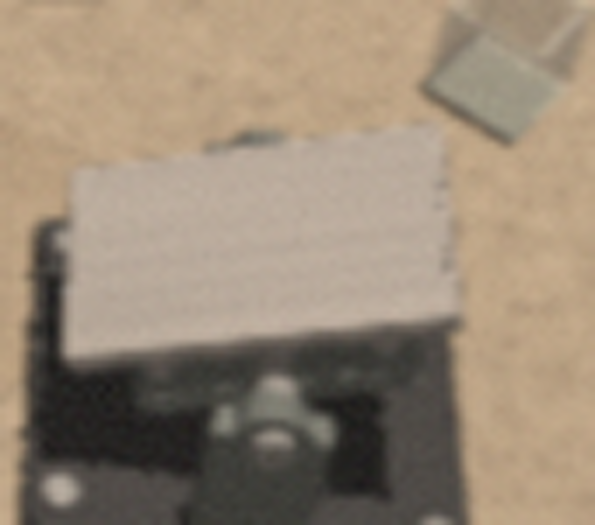

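View pics/topp.png

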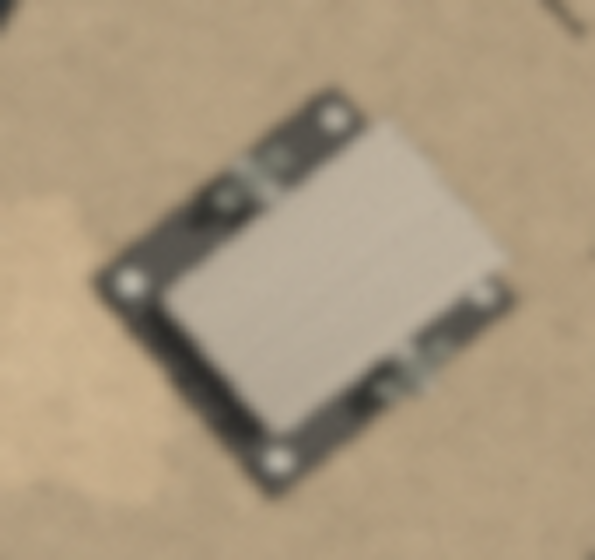

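```bash
python3 - <<'E'
from h import *
S=[(75,172),(440,125),(458,318),(65,355)]; T=[(160,297),(385,122),(505,260),(278,432)]
P=[]
for s,t in zip(S,T):
    so=(290+s[0]/7,225+s[1]/7); to_=(300+t[0]/7,165+t[1]/7)
    X=tri([('scene',*so),('top',*to_)]);P.append(X); print(X.round(4),proj('scene',X)-so,proj('top',X)-to_)
P=np.array(P);print('c',P.mean(0))
ex=(P[1]+P[2]-P[0]-P[3])/2; ey=(P[0]+P[1]-P[2]-P[3])/2
print(np.linalg.norm(ex),np.linalg.norm(ey)); n=np.cross(ex,ey);n/=np.linalg.norm(n);print(n,np.arccos(n[2]),np.degrees(np.arctan2(ex[1],ex[0])),np.degrees(np.arctan2(ey[1],ey[0])))
for n_ in ['scene','top']: m=camera_model(n_);R=np.array(m['R']);print(n_,-R.T@np.array(m['t']))
E
```

```text
[ 0.5415 -0.2491  0.0601] [-0.4913824   0.06511408] [ 0.26497477 -0.28280024]
[ 0.6012 -0.3303  0.0988] [-0.73795264  0.09708512] [ 0.42867858 -0.37572603]
[ 0.5478 -0.3712  0.097 ] [-0.40747144  0.0473134 ] [ 0.2232724  -0.19219426]
[ 0.4875 -0.2903  0.0611] [ 0.09306008 -0.01211757] [-0.0468348   0.05065545]
c [ 0.54449114 -0.31022483  0.07924526]
0.10752390949343708 0.06763552912859798
[-0.21518406  0.27297476  0.93764631] 0.35500052210609095 -53.474576969411935 37.38168908378411
scene [ 0.11644797 -0.51694049  0.63628518]
top [ 0.42746393 -0.07530485  1.06829766]
```

```bash
python3 -c "
from h import *
to([.46,-.20,.37],-142.5)"; python3 -m creep '[[[0.03,-0.003,0],6],[[0.06,-0.006,0],12],[[0.09,-0.009,0],18],[[0.12,-0.012,0],24],[[0.145,-0.015,0],31],[[0.17,-0.018,0],38],[[0.185,-0.018,0],44],[[0.19,-0.018,0],47]]' -1; python3 - <<'E'
from h import *
save('wrist','w9.png')
print(camera_model('wrist'))
to([.524,-.285,.325],-142.5)
for q in ['platen_face','cradle_edge']:
  for r in place_of(q,'wrist')[:2]: print(q,r['p'],r['at'],at('wrist',r['at'][0]*512,r['at'][1]*384,0.0793).round(4))
print(proj('wrist',[.5445,-.310,.0793]))
E
```

```text
t 11.8 tcp [ 0.4615 -0.0093  0.3689] jaw -95.7 tiltz [ 0.002  0.002 -1.   ] F [ 1.2  0.5 -0.5] w 0.0208 j7 -1.96
shift mm [189.9 -17.5  -1.4] twist [np.float64(46.8), 'or mod 180', np.float64(46.8)]
time: 12.47
tcp_pos: [0.46, -0.203, 0.3682]
eef_rot: [-0.315, 0.949, -0.001, 0.0]
wrist_force: [-0.9, -0.5, -1.4]
width: 0.0208
{'fx': 328.7914866007466, 'fy': 328.7914866007466, 'cx': 253.29759463204644, 'cy': 188.53638981128083, 'R': array([[-0.80327941, -0.59560054,  0.00147731],
       [-0.57232699,  0.77257253,  0.27490636],
       [-0.16487571,  0.21998111, -0.96146987]]), 't': array([0.24673341, 0.39566597, 0.4638478 ])}
t 12.52 tcp [ 0.4596 -0.2031  0.3683] jaw -143.5 tiltz [ 0.    -0.002 -1.   ] F [-1.   0.4 -0.7] w 0.0211 j7 -2.04
shift mm [  -3.1 -104.1   43.5] twist [np.float64(-1.0), 'or mod 180', np.float64(-1.0)]
cradle_edge 0.67 [0.4869, 0.126] [ 0.524  -0.2814  0.0793]
[250.58366052  -6.20742968]
```

View pics/w9.png

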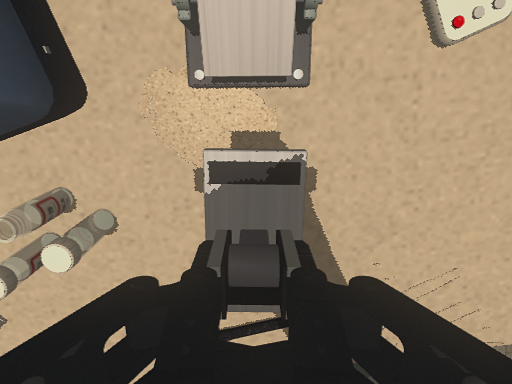

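```bash
python3 - <<'E'
from h import *
im=cv2.imread('pics/w9.png')[0:200,180:330]
cv2.imwrite('pics/w9z.png',cv2.resize(im,None,fx=4,fy=3,interpolation=cv2.INTER_CUBIC))
E
```

```text
(no output)
```

View pics/w9z.png

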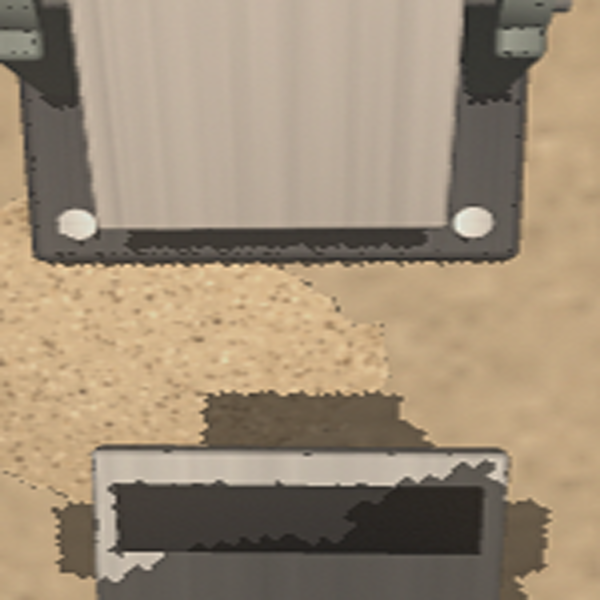

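```bash
python3 - <<'E'
from h import *
from scipy.optimize import least_squares
S=[(75,172),(440,125),(458,318),(65,355)]; T=[(160,297),(385,122),(505,260),(278,432)]
loc=[(-.055,.035),(.055,.035),(.055,-.035),(-.055,-.035)]
obs=[('scene',l,(290+s[0]/7,225+s[1]/7)) for l,s in zip(loc,S)]+[('top',l,(300+s[0]/7,165+s[1]/7)) for l,s in zip(loc,T)]
obs+=[('wrist',loc[0],(204.25,76)),('wrist',loc[3],(291.75,76))]
M={n:camera_model(n) for n in ['scene','top','wrist']}
def fr(p):
    return Ro.from_euler('ZY',[p[3],-p[4]]).as_matrix()
def res(p):
    R=fr(p);r=[]
    for n,l,uv in obs:
        X=p[:3]+R@np.array([*l,0]); w=M[n]['fx']; 
        r+=list((proj(n,X,M[n])-uv))
    # side lines in wrist: point on side at row 0
    for sy,u in [(.035,198),(-.035,296)]:
        a=proj('wrist',p[:3]+R@np.array([-.055,sy,0]),M['wrist']);b=proj('wrist',p[:3]+R@np.array([0,sy,0]),M['wrist'])
        r.append(a[0]+(b[0]-a[0])*(0-a[1])/(b[1]-a[1])-u)
    return np.array(r)
s=least_squares(res,[.5445,-.31,.0793,-.92,.355],loss='soft_l1')
print(s.x.round(4),np.degrees(s.x[3]));print(res(s.x).round(1))
R=fr(s.x);n=R[:,2];print('n',n)
np.save('plat.npy',s.x)
# slide front edge at wrist: underside/top
a=at('wrist',203.75,149.7,.3683-.1575+.006-.034);b=at('wrist',306.75,150.7,.3683-.1575+.006-.034)
print(a,b,np.linalg.norm(b-a),np.degrees(np.arctan2(*(b-a)[1::-1]))); st=get_state()
Rt=Ro.from_quat(st['eef_rot']).as_matrix();print('front edge in tool',Rt.T@((a+b)/2-st['tcp_pos']))
for d in [0,.005]: print(s.x[:3]+n*(.034-d)+[0,0,.1575])
E
```

```text
[ 0.5459 -0.3082  0.0768 -0.9221  0.3267] -52.8320940955409
[-1.6 -0.8 -0.8 -0.  -0.3  0.3 -1.3  0.1 -1.1 -0.5 -0.7 -1.6 -0.2 -0.7
 -1.1  0.5 -0.  -0.9  0.  -0.7  0.1  0.9]
n [-0.19389568  0.25574547  0.94710016]
[ 0.50559672 -0.22360339  0.1828    ] [ 0.46666459 -0.25267567  0.1828    ] 0.04858917590618452 -143.24973517505796
front edge in tool [ 0.00191157 -0.04544508  0.18566236]
[ 0.53934506 -0.29951726  0.26653161]
[ 0.54031454 -0.30079598  0.26179611]
```

```bash
python3 -c "
from h import *
to([.529,-.288,.310],-142.7)"
```

```text
t 12.62 tcp [ 0.46   -0.2009  0.3685] jaw -142.8 tiltz [ 0.001  0.    -1.   ] F [ 0.7  0.7 -0.7] w 0.0207 j7 -2.03
shift mm [  -2.1 -111.1   58.5] twist [np.float64(-0.1), 'or mod 180', np.float64(-0.1)]
```

```bash
python3 -m creep '[[[0,-0.015,0],0],[[-0.001,-0.035,0.005],0],[[-0.002,-0.06,0.015],0],[[-0.002,-0.085,0.03],0],[[-0.002,-0.1,0.045],0],[[-0.002,-0.111,0.055],0],[[-0.002,-0.111,0.0585],0],[[-0.002,-0.111,0.0585],0]]' -1; python3 - <<'E'
from h import *
to([.529,-.288,.310],-142.7)
save('wrist','w10.png')
for n in ['scene','top']:
    save(n,n+'2.png')
    im=cv2.imread(f'pics/{n}2.png')[140:320,250:440]
    cv2.imwrite(f'pics/{n}2z.png',cv2.resize(im,None,fx=3.2,fy=3.2,interpolation=cv2.INTER_CUBIC))
E
```

```text
time: 13.28
tcp_pos: [0.5288, -0.2868, 0.3097]
eef_rot: [-0.321, 0.947, 0.001, 0.0]
wrist_force: [0.1, 0.3, -1.1]
width: 0.0205
t 13.28 tcp [ 0.5288 -0.2868  0.3097] jaw -142.6 tiltz [-0.     0.001 -1.   ] F [ 0.1  0.3 -1.1] w 0.0205 j7 -1.68
shift mm [ 0.6 -1.1 -0.3] twist [np.float64(0.1), 'or mod 180', np.float64(0.1)]
```

View pics/w10.png

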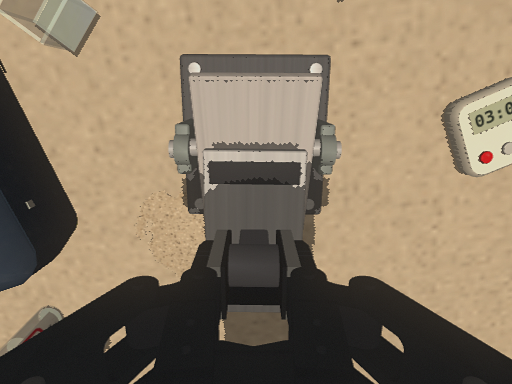

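View pics/scene2z.png

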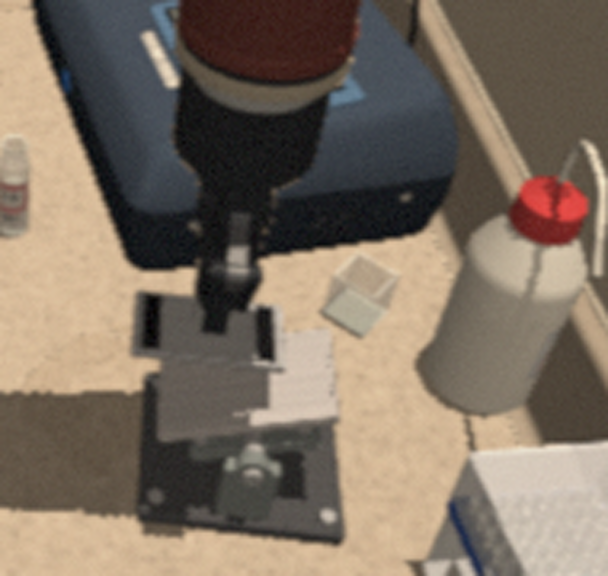

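View pics/top2z.png

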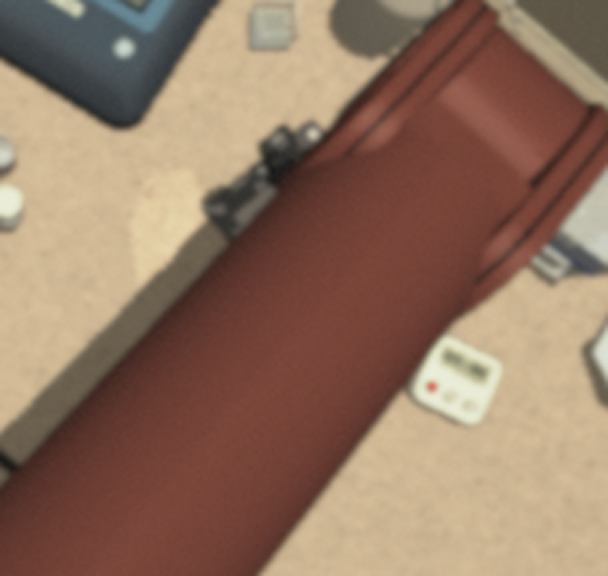

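```bash
python3 - <<'E'
from h import *
p=np.load('plat.npy')
for tilt in [.327,.355]:
  for z in (.077,.079):
    R=Ro.from_euler('ZY',[np.radians(-52.7),-tilt]).as_matrix()
    print(tilt,z,[proj('wrist',np.array([.545,-.309,z])+R@[.055,y,0]).round(1) for y in (.035,-.035)],[proj('wrist',np.array([.545,-.309,z])+R@[.0,y,0]).round(1) for y in (.035,-.035)])
E
```

```text
0.327 0.077 [array([188.4,  77.4]), array([319.7,  77.7])] [array([198.1, 166.1]), array([309.5, 166.4])]
0.327 0.079 [array([187.7,  77.2]), array([320.4,  77.5])] [array([197.6, 166.8]), array([310. , 167.1])]
0.355 0.077 [array([187.9,  78.3]), array([320.1,  78.6])] [array([198.1, 166.1]), array([309.5, 166.4])]
0.355 0.079 [array([187.2,  78.1]), array([320.9,  78.4])] [array([197.6, 166.8]), array([310. , 167.1])]
```

```bash
python3 -m creep '[[[0.001,-0.002,0.003],0],[[0.001,-0.004,0.009],0],[[0.001,-0.006,0.015],0],[[0.001,-0.009,0.021],0],[[0.001,-0.010,0.024],0],[[0.001,-0.011,0.026],0],[[0.001,-0.011,0.026],0],[[0.001,-0.011,0.026],0]]' -1; python3 - <<'E'
from h import *
to([.5385,-.3013,.268],-142.7)
save('wrist','w11.png'); print(get_state()['wrist_force'],get_state()['wrist_torque'])
E
```

```text
time: 14.1
tcp_pos: [0.5348, -0.2963, 0.285]
eef_rot: [-0.32, 0.947, 0.0, 0.001]
wrist_force: [0.1, 0.2, -0.5]
width: 0.0206
t 14.1 tcp [ 0.5348 -0.2963  0.285 ] jaw -142.6 tiltz [ 0.002  0.001 -1.   ] F [ 0.1  0.2 -0.5] w 0.0206 j7 -1.64
shift mm [ 0.1 -6.2 17. ] twist [np.float64(0.1), 'or mod 180', np.float64(0.1)]
[ 0.15300397  0.36155316 -0.85989184] [ 0.04212008 -0.01905553 -0.05359919]
```

View pics/w11.png

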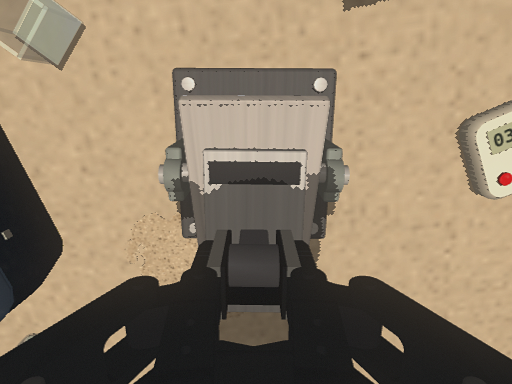

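```bash
python3 -m creep '[[[0,0,0.0005],0],[[0,-0.0005,0.001],0],[[0,-0.001,0.002],0],[[0,-0.001,0.003],0],[[0,-0.001,0.004],0],[[0,-0.001,0.004],0],[[0,-0.001,0.004],0],[[0,-0.001,0.004],0]]' -1; python3 -m creep '[[[0,0,0.0005],0],[[0,-0.0005,0.001],0],[[0,-0.0005,0.0015],0],[[0,-0.0005,0.002],0],[[0,-0.0005,0.002],0],[[0,-0.0005,0.002],0],[[0,-0.0005,0.002],0],[[0,-0.0005,0.002],0]]' -1; python3 - <<'E'
from h import *
to([.5385,-.3013,.268],-142.7)
print(get_state()['wrist_torque'])
save('wrist','w12.png'); 
E
```

```text
time: 14.82
tcp_pos: [0.5356, -0.2972, 0.2814]
eef_rot: [-0.32, 0.947, -0.0, 0.001]
wrist_force: [-0.1, -0.6, 3.4]
width: 0.0209
time: 15.48
tcp_pos: [0.5359, -0.2976, 0.2795]
eef_rot: [-0.32, 0.947, -0.0, 0.001]
wrist_force: [0.6, 1.1, 3.9]
width: 0.0207
t 15.48 tcp [ 0.5359 -0.2976  0.2795] jaw -142.6 tiltz [ 0.003  0.001 -1.   ] F [0.6 1.1 3.9] w 0.0207 j7 -1.64
shift mm [ 0.2 -4.5 11.5] twist [np.float64(0.1), 'or mod 180', np.float64(0.1)]
[-0.09062843  0.00701583 -0.03333441]
```

View pics/w12.png

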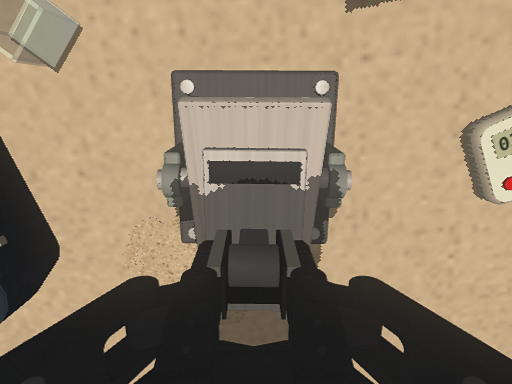

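```bash
python3 - <<'E'
import cv2,numpy as np
a=cv2.imread('pics/w11.png')[130:215,180:330];b=cv2.imread('pics/w12.png')[130:215,180:330]
cv2.imwrite('pics/d12.png',cv2.resize(np.hstack([a,b]),None,fx=2.6,fy=4,interpolation=cv2.INTER_CUBIC))
E
```

```text
(no output)
```

View pics/d12.png

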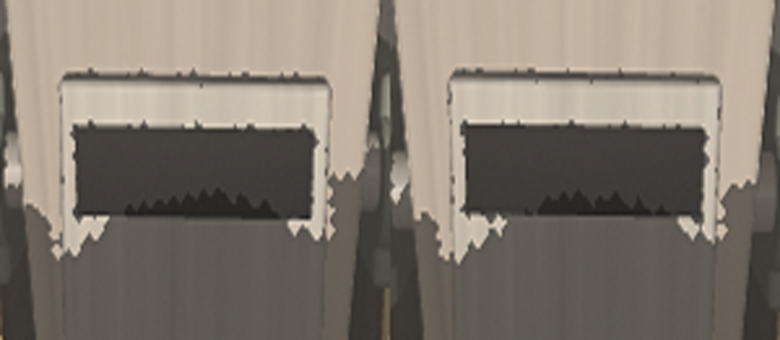

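```bash
python3 -m creep '[[[0,0,0.0005],0],[[0,0,0.001],0],[[0,0,0.0015],0],[[0,0,0.002],0],[[0,0,0.002],0],[[0,0,0.002],0],[[0,0,0.002],0],[[0,0,0.002],0]]' -1;  python3 - <<'E'
from h import *
to([.5385,-.3013,.268],-142.7)
print(get_state()['wrist_torque'])
save('wrist','w13.png'); 
import cv2,numpy as np
a=cv2.imread('pics/w11.png')[130:215,180:330];b=cv2.imread('pics/w13.png')[130:215,180:330]
cv2.imwrite('pics/d13.png',cv2.resize(np.hstack([a,b]),None,fx=2.6,fy=4,interpolation=cv2.INTER_CUBIC))
E
```

```text
time: 16.2
tcp_pos: [0.5361, -0.2978, 0.2777]
eef_rot: [-0.32, 0.947, -0.0, 0.002]
wrist_force: [-0.7, -0.5, 6.0]
width: 0.0207
t 16.2 tcp [ 0.5361 -0.2978  0.2777] jaw -142.6 tiltz [ 0.003  0.    -1.   ] F [-0.7 -0.5  6. ] w 0.0207 j7 -1.64
shift mm [ 0.2 -4.2  9.7] twist [np.float64(0.1), 'or mod 180', np.float64(0.1)]
[-0.21249423 -0.11348965  0.00955302]
```

View pics/d13.png

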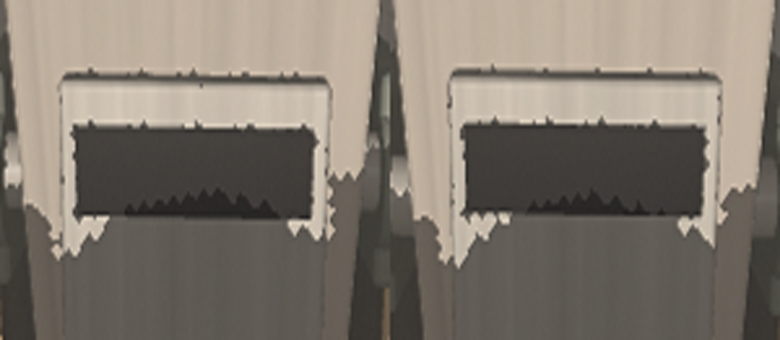

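```bash
python3 -m creep '[[[0,0,-0.004],0],[[0,0.003,-0.01],0],[[0,0.01,-0.02],0],[[0,0.02,-0.03],0],[[0,0.04,-0.04],0],[[0,0.06,-0.05],0],[[0,0.08,-0.055],0],[[0,0.095,-0.055],0]]' -1;  python3 - <<'E'
from h import *
to([.46,-.20,.33],-142.7)
save('wrist','w14.png'); 
save('scene','scene3.png')
im=cv2.imread('pics/scene3.png')[140:320,250:440]
cv2.imwrite('pics/scene3z.png',cv2.resize(im,None,fx=3.2,fy=3.2,interpolation=cv2.INTER_CUBIC))
E
```

```text
time: 16.92
tcp_pos: [0.4772, -0.2216, 0.3328]
eef_rot: [-0.32, 0.947, 0.0, 0.002]
wrist_force: [0.3, 0.1, -0.3]
width: 0.0211
t 16.92 tcp [ 0.4772 -0.2216  0.3328] jaw -142.7 tiltz [ 0.003  0.001 -1.   ] F [ 0.3  0.1 -0.3] w 0.0211 j7 -1.85
shift mm [ 0.6 27.6  2.8] twist [np.float64(0.0), 'or mod 180', np.float64(0.0)]
```

View pics/w14.png

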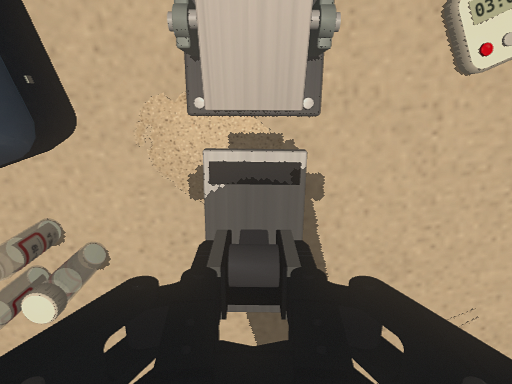

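View pics/scene3z.png

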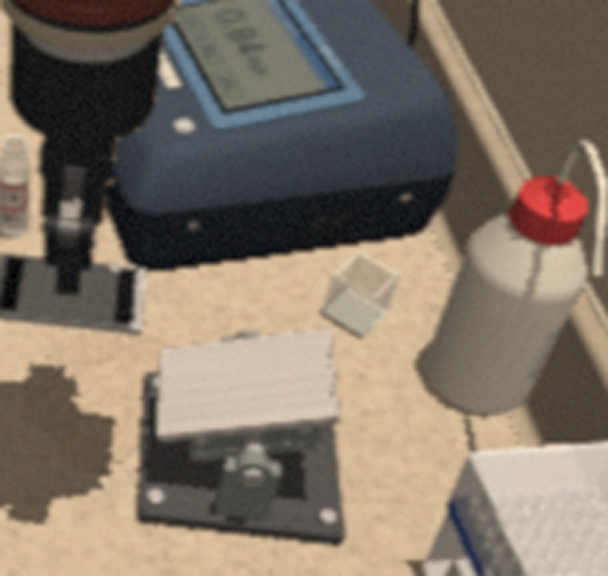

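```bash
python3 - <<'E'
from h import *
for z in [0,.005,.01,.015]:
    a=at('wrist',187,115,z);b=at('wrist',322,115,z)
    print(z,a.round(4),b.round(4),np.linalg.norm(a-b).round(4),np.degrees(np.arctan2(*(b-a)[1::-1])).round(1))
    mid=(a+b)/2; e=np.array([.606,-.796,0]); print('h from c',((mid-[.5455,-.3105,0])@e).round(4), 'lat',((mid-[.5455,-.3105,0])@[.796,.606,0]).round(4))
s=get_state();print('tcp h',(s['tcp_pos']-[.5455,-.3105,0])@[.606,-.796,0],(s['tcp_pos']-[.5455,-.3105,0])@[.796,.606,0])
im=cv2.imread('pics/w14.png')[80:160,180:330]
cv2.imwrite('pics/w14z.png',cv2.resize(im,None,fx=5,fy=5,interpolation=cv2.INTER_CUBIC))
E
```

```text
0 [ 0.5564 -0.2257  0.    ] [ 0.4608 -0.2992  0.    ] 0.1206 -142.4
h from c -0.0606 lat -0.0003
0.005 [ 0.5558 -0.2266  0.005 ] [ 0.4618 -0.2989  0.005 ] 0.1186 -142.4
h from c -0.0603 lat -0.0003
0.01 [ 0.5552 -0.2274  0.01  ] [ 0.4627 -0.2985  0.01  ] 0.1166 -142.4
h from c -0.06 lat -0.0003
0.015 [ 0.5546 -0.2283  0.015 ] [ 0.4637 -0.2981  0.015 ] 0.1146 -142.4
h from c -0.0597 lat -0.0003
tcp h -0.11311152868545507 0.00020387877847659612
```

View pics/w14z.png

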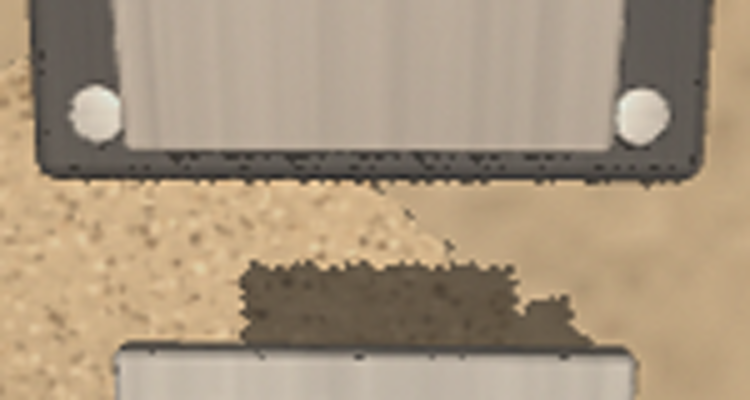

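```bash
python3 -m creep '[[[0,0,0.015],0],[[0,0,0.04],0],[[0,0,0.07],0],[[0,0,0.1],0],[[0,0,0.12],0],[[0,0,0.132],0],[[0,0,0.138],0],[[0,0,0.1385],0]]' -1;  python3 - <<'E'
from h import *
s=get_state();d=s['tcp_pos']-[.5455,-.3105,0];print(s['tcp_pos'],s['wrist_force'],d@[.606,-.796,0],d@[.796,.606,0])
save('wrist','w15.png'); 
E
```

```text
time: 17.68
tcp_pos: [0.4774, -0.2202, 0.193]
eef_rot: [-0.321, 0.947, 0.001, 0.001]
wrist_force: [0.3, 0.6, -0.5]
width: 0.0205
[ 0.47737972 -0.22022716  0.19300943] [ 0.33073862  0.5959037  -0.51379566] -0.11313807142983309 0.00048159993358696813
```

View pics/w15.png

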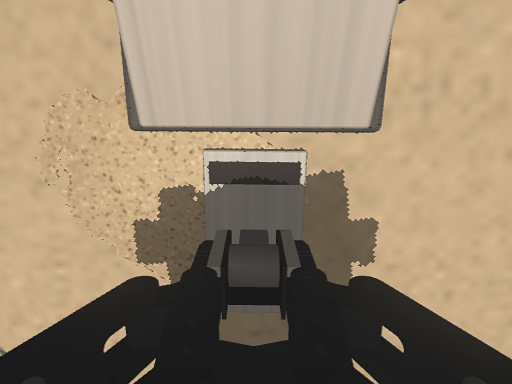

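```bash
python3 -m creep '[[[0,-0.001,-0.0005],0],[[0,-0.002,-0.001],0],[[0,-0.004,-0.001],0],[[0,-0.006,-0.001],0],[[0,-0.007,-0.001],0],[[0,-0.008,-0.001],0],[[0,-0.008,-0.001],0],[[0,-0.008,-0.001],0]]' -1;  python3 - <<'E'
from h import *
s=get_state();d=s['tcp_pos']-[.5455,-.3105,0];f=s['wrist_force'];print(s['tcp_pos'],f,'fh',f@[.606,-.796,0],d@[.606,-.796,0],d@[.796,.606,0])
E
```

```text
time: 18.4
tcp_pos: [0.4825, -0.2268, 0.1948]
eef_rot: [-0.321, 0.947, 0.001, 0.002]
wrist_force: [-0.0, -0.7, -0.8]
width: 0.0207
[ 0.48254509 -0.22677385  0.19483663] [-0.04480168 -0.7399089  -0.8331208 ] fh 0.5618176674556024 -0.10479668929323395 0.00062593532542524
```

```bash
python3 -m creep '[[[0,-0.0005,0],0],[[0,-0.001,0.0005],0],[[0,-0.0015,0.001],0],[[0,-0.002,0.001],0],[[0,-0.0025,0.001],0],[[0,-0.003,0.001],0],[[0,-0.003,0.001],0],[[0,-0.003,0.001],0]]' -1;  python3 - <<'E'
from h import *
s=get_state();d=s['tcp_pos']-[.5455,-.3105,0];f=s['wrist_force'];print(s['tcp_pos'],f,'fh',f@[.606,-.796,0],d@[.606,-.796,0],d@[.796,.606,0])
save('wrist','w16.png')
E
```

```text
time: 19.07
tcp_pos: [0.4836, -0.228, 0.1931]
eef_rot: [-0.321, 0.947, 0.003, 0.001]
wrist_force: [-4.8, 7.6, 2.9]
width: 0.0207
[ 0.4835583  -0.22795584  0.19313673] [-4.75034158  7.5687325   2.86801557] fh -8.90341807206612 -0.10324182748209726 0.0007161661638524128
```

View pics/w16.png

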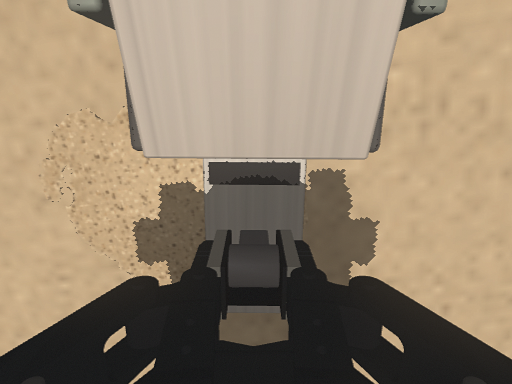

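```bash
python3 -m creep '[[[0,-0.002,-0.0005],0],[[0,-0.0025,-0.001],0],[[0,-0.003,-0.0015],0],[[0,-0.0035,-0.002],0],[[0,-0.004,-0.0025],0],[[0,-0.0045,-0.003],0],[[0,-0.005,-0.0035],0],[[0,-0.0055,-0.004],0]]' -1;  python3 - <<'E'
from h import *
s=get_state();d=s['tcp_pos']-[.5455,-.3105,0];f=s['wrist_force'];print(s['tcp_pos'],f,'fh',f@[.606,-.796,0],d@[.606,-.796,0],d@[.796,.606,0])
save('wrist','w17.png')
E
```

```text
time: 19.78
tcp_pos: [0.4854, -0.2303, 0.1954]
eef_rot: [-0.322, 0.947, 0.006, -0.001]
wrist_force: [-5.7, 8.4, -6.8]
width: 0.0207
[ 0.48540211 -0.23027185  0.19537598] [-5.73645572  8.42538846 -6.79278109] fh -10.182901379818153 -0.10028093007864906 0.0007803395997435127
```

View pics/w17.png

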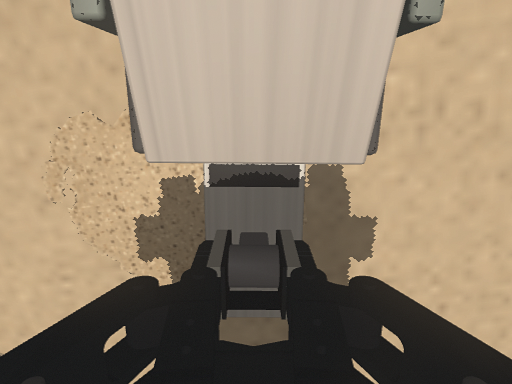

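```bash
python3 -m creep '[[[0,-0.002,-0.001],0],[[0,-0.003,-0.002],0],[[0,-0.0035,-0.0025],0],[[0,-0.004,-0.003],0],[[0,-0.0045,-0.0035],0],[[0,-0.005,-0.004],0],[[0,-0.0055,-0.0045],0],[[0,-0.006,-0.005],0]]' -1; python3 -m creep '[[[0,-0.002,-0.001],0],[[0,-0.003,-0.002],0],[[0,-0.0035,-0.0025],0],[[0,-0.004,-0.003],0],[[0,-0.0045,-0.0035],0],[[0,-0.005,-0.004],0],[[0,-0.0055,-0.0045],0],[[0,-0.006,-0.005],0]]' -1;  python3 - <<'E'
from h import *
s=get_state();d=s['tcp_pos']-[.5455,-.3105,0];f=s['wrist_force'];print(s['tcp_pos'],f,'fh',f@[.606,-.796,0],d@[.606,-.796,0],d@[.796,.606,0])
save('wrist','w18.png');save('scene','scene4.png')
im=cv2.imread('pics/scene4.png')[180:320,230:400]
cv2.imwrite('pics/scene4z.png',cv2.resize(im,None,fx=4,fy=4,interpolation=cv2.INTER_CUBIC))
E
```

```text
time: 20.5
tcp_pos: [0.4875, -0.2329, 0.1985]
eef_rot: [-0.322, 0.947, 0.01, -0.003]
wrist_force: [-7.4, 6.8, -3.8]
width: 0.0208
time: 21.17
tcp_pos: [0.4898, -0.2357, 0.2017]
eef_rot: [-0.323, 0.946, 0.013, -0.005]
wrist_force: [-5.7, 8.8, -4.4]
width: 0.0208
[ 0.48983505 -0.23570463  0.20168421] [-5.74187637  8.83021339 -4.38853251] fh -10.508426937876875 -0.09327007256642797 0.001016690501348445
```

View pics/w18.png

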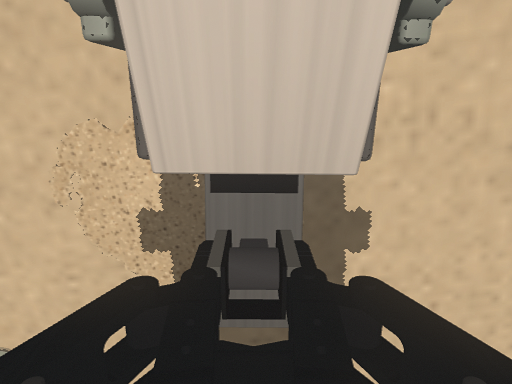

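View pics/scene4z.png

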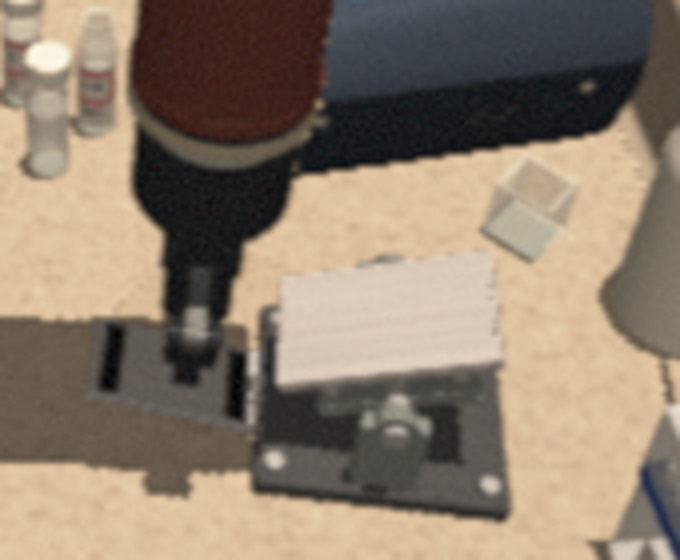

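```bash
python3 -m creep '[[[0,-0.002,-0.001],0],[[0,-0.003,-0.002],0],[[0,-0.004,-0.003],0],[[0,-0.0045,-0.0035],0],[[0,-0.005,-0.004],0],[[0,-0.0055,-0.0045],0],[[0,-0.006,-0.005],0],[[0,-0.0065,-0.006],0]]' -1;  python3 - <<'E'
from h import *
s=get_state();d=s['tcp_pos']-[.5455,-.3105,0];f=s['wrist_force'];print(s['tcp_pos'],f,'fh',f@[.606,-.796,0],d@[.606,-.796,0],d@[.796,.606,0], Ro.from_quat(s['eef_rot']).as_matrix()[:,2])
E
```

```text
time: 21.93
tcp_pos: [0.4925, -0.2391, 0.2058]
eef_rot: [-0.323, 0.946, 0.016, -0.007]
wrist_force: [-3.0, 6.8, -6.3]
width: 0.0205
[ 0.49253209 -0.23912482  0.20579368] [-2.99561969  6.76970329 -6.32143422] fh -7.2040293495542675 -0.08891319463435816 0.0010909048398148743 [-0.02289026  0.02581122 -0.99940473]
```

```bash
python3 -m creep '[[[0,-0.003,-0.001],0],[[0,-0.0045,-0.002],0],[[0,-0.006,-0.003],0],[[0,-0.007,-0.0035],0],[[0,-0.008,-0.004],0],[[0,-0.009,-0.0045],0],[[0,-0.0095,-0.005],0],[[0,-0.0095,-0.005],0]]' -1;  python3 - <<'E'
from h import *
s=get_state();d=s['tcp_pos']-[.5455,-.3105,0];f=s['wrist_force'];print(s['tcp_pos'],f,'fh',f@[.606,-.796,0],d@[.606,-.796,0],d@[.796,.606,0], Ro.from_quat(s['eef_rot']).as_matrix()[:,2])
save('wrist','w19.png')
E
```

```text
time: 22.6
tcp_pos: [0.4972, -0.2447, 0.2091]
eef_rot: [-0.323, 0.946, 0.019, -0.008]
wrist_force: [-7.8, 10.1, 0.4]
width: 0.0205
[ 0.49715673 -0.24472472  0.20910266] [-7.77461751 10.08070372  0.38739622] fh -12.735658368700605 -0.08165314669978886 0.0013785762107927661 [-0.02811815  0.03129867 -0.99911449]
```

View pics/w19.png

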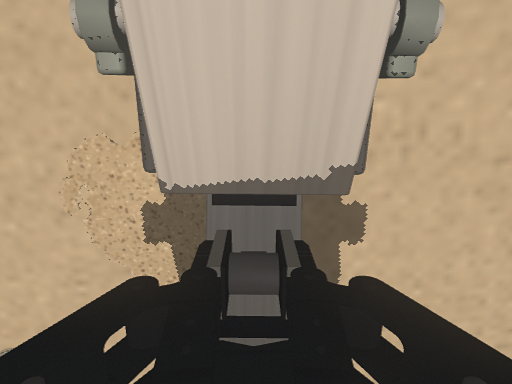

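```bash
python3 -m creep '[[[0,0.006,-0.003],0],[[0,0.015,-0.01],0],[[0,0.03,-0.03],0],[[0,0.045,-0.06],0],[[0,0.06,-0.09],0],[[0,0.075,-0.12],0],[[0,0.085,-0.14],0],[[0,0.085,-0.145],0]]' -1;  python3 - <<'E'
from h import *
s=get_state();d=s['tcp_pos']-[.5455,-.3105,0];f=s['wrist_force'];print(s['tcp_pos'],f,'fh',f@[.606,-.796,0],d@[.606,-.796,0],d@[.796,.606,0], Ro.from_quat(s['eef_rot']).as_matrix()[:,2],s['joint_pos'])
save('wrist','w20.png');save('scene','scene5.png')
im=cv2.imread('pics/scene5.png')[140:320,200:400]
cv2.imwrite('pics/scene5z.png',cv2.resize(im,None,fx=4,fy=3.3,interpolation=cv2.INTER_CUBIC))
E
```

```text
time: 23.32
tcp_pos: [0.4494, -0.1821, 0.3599]
eef_rot: [-0.324, 0.946, 0.021, -0.005]
wrist_force: [0.0, -0.7, -1.0]
width: 0.0204
[ 0.44942638 -0.1821472   0.3599433 ] [ 0.03834386 -0.70098621 -0.95587631] fh 0.5812214004883877 -0.16038944203971325 0.0013071927482774053 [-0.02242717  0.03631608 -0.99908867] [-0.99233876  0.01555819  1.34041047  1.94378884 -0.04420371  1.22806396
 -2.11790742]
```

View pics/w20.png

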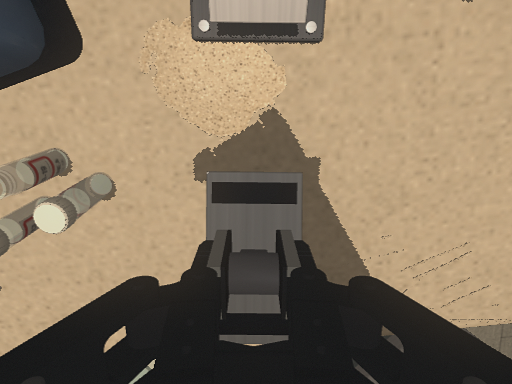

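View pics/scene5z.png

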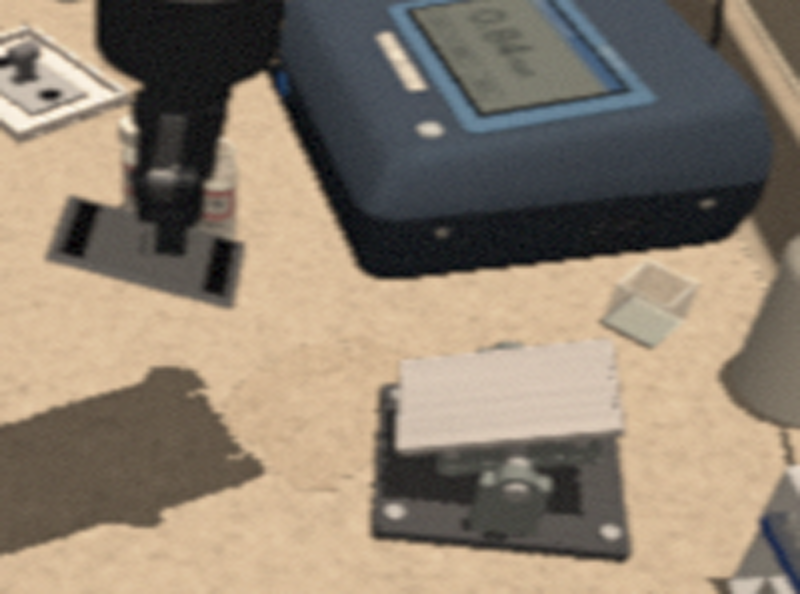

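```bash
python3 - <<'E'
from h import *
from scipy.optimize import least_squares
m=camera_model('wrist');s=get_state()
Rt=Ro.from_quat(s['eef_rot']).as_matrix()
Rc=np.array(m['R'])@Rt; tc=np.array(m['R'])@s['tcp_pos']+np.array(m['t'])
def pj(X): p=Rc@X+tc; return np.array([p[0]/p[2]*m['fx']+m['cx'],p[1]/p[2]*m['fy']+m['cy']])
def pts(ky,kz,a):  # a>0: nose down (toward +z tool at -y)
    K=np.array([0,ky,kz]); ex=np.array([0,-np.cos(a),np.sin(a)]); up=np.array([0,-np.sin(a),-np.cos(a)])
    out=[]
    for x,h in [(.045,-.028),(.0405,-.028),(.0295,-.028)]:   # nose edge; bar?
        for y,hw in [(-1,.025),(1,.025)]: out.append(pj(K+ex*x+up*h+np.array([y*hw,0,0])))
    return np.array(out)
for a in [0]:
  for ky,kz in [(0,.155),(0,.1575),(.001,.155)]:
    p=pts(ky,kz,a);print('lvl',ky,kz,p[0],p[1],p[1][0]-p[0][0],p[2][1],p[4][1])
for a in [.26,.3,.34,.38]:
    p=pts(0,.1565,a);print(a,p[0].round(1),p[1].round(1),(p[1][0]-p[0][0]).round(1),p[2][1].round(1),p[4][1].round(1))
for f,b in [('w14',None),('w20',None)]:
    im=cv2.imread(f'pics/{f}.png')[135:225,195:315]; cv2.imwrite(f'pics/{f}e.png',cv2.resize(im,None,fx=6,fy=6,interpolation=cv2.INTER_CUBIC))
E
```

```text
lvl 0 0.155 [197.31417869 152.13626668] [304.96029242 152.24722202] 107.64611373657809 161.66650075219087 184.32654807213225
lvl 0 0.1575 [198.17946963 151.2345322 ] [304.15837079 151.34395574] 105.97890116002912 160.6255004933331 182.9638628908662
lvl 0.001 0.155 [197.41301782 154.26749611] [304.86455646 154.37780406] 107.45153863998169 163.7634438924734 186.34308317944226
0.26 [202.  165.1] [300.6 165.2] 98.6 174.0 195.6
0.3 [202.6 167.5] [300.1 167.6] 97.5 176.3 197.8
0.34 [203.1 170. ] [299.6 170.1] 96.5 178.7 200.0
0.38 [203.6 172.6] [299.1 172.7] 95.6 181.2 202.2
```

View pics/w14e.png

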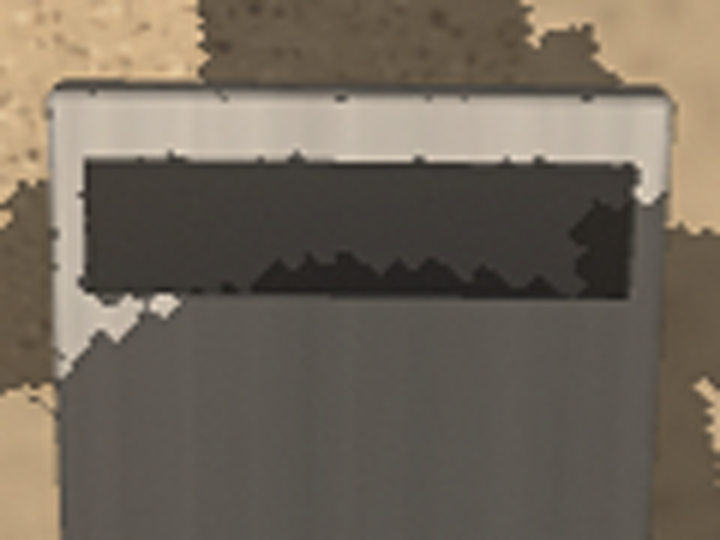

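View pics/w20e.png

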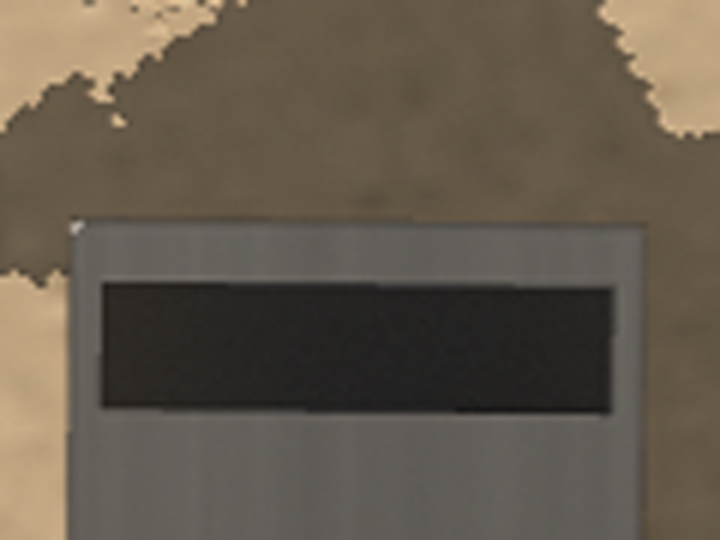

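```bash
python3 - <<'E'
from h import *
from scipy.optimize import least_squares
m=camera_model('wrist');s=get_state()
Rt=Ro.from_quat(s['eef_rot']).as_matrix()
Rc=np.array(m['R'])@Rt; tc=np.array(m['R'])@s['tcp_pos']+np.array(m['t'])
np.savez('cam.npz',Rc=Rc,tc=tc)
def pj(X): p=Rc@X+tc; return np.array([p[0]/p[2]*m['fx']+m['cx'],p[1]/p[2]*m['fy']+m['cy']])
def f(ky,kz,a,xb):
    K=np.array([0,ky,kz]); ex=np.array([0,-np.cos(a),np.sin(a)]); up=np.array([0,-np.sin(a),-np.cos(a)])
    o=[pj(K+ex*.045-up*.028)[1]]
    for x in (xb+.0055,xb-.0055):
        l,r=[pj(K+ex*x-up*.028+np.array([q*.022,0,0])) for q in (-1,1)]
        o+=[(l[1]+r[1])/2,r[0]-l[0]]
    return np.array(o)
o1=np.array([150.2,161.7,91.8,184.2,91.2]);
import sys
b0=cv2.imread('pics/w10.png')
o2=np.array([172,182.5,85.2,203.6,84.8])
for a0 in (0,-.02):
    r=least_squares(lambda q:np.r_[f(q[0],q[1],a0,q[3])-o1,f(q[0],q[1],q[2],q[3])-o2],[0,.157,.34,.035])
    print(a0,r.x.round(4),r.fun.round(1))
E
```

```text
0 [-0.0006  0.1568  0.3878  0.0339] [-0.   0.2  1.1  0.1 -0.1 -0.1 -0.1 -1.  -0.1 -0. ]
-0.02 [-1.000e-04  1.573e-01  3.762e-01  3.390e-02] [ 0.   0.3  1.2  0.1 -0.1 -0.2 -0.1 -1.1 -0.1 -0.2]
```

```bash
python3 -m creep '[[[0,-0.003,0],-6],[[0,-0.008,0],-13],[[0,-0.014,0],-20],[[0,-0.02,0],-27],[[0,-0.026,0],-34],[[0,-0.03,0],-41],[[0,-0.03,0],-48],[[0,-0.03,0],-55]]' -1; python3 -m creep '[[[0,0,0],-7],[[0,0,0],-14],[[0,0,0],-21],[[0,0,0],-28],[[0,0,0],-35],[[0,0,0],-42],[[0,0,0],-49],[[0,0,0],-56]]' -1; python3 - <<'E'
from h import *
s=get_state();print(s['joint_pos'].round(2))
to([.5,-.25,.36],37.3)
E
```

```text
time: 24.08
tcp_pos: [0.4682, -0.2063, 0.3548]
eef_rot: [0.726, -0.687, -0.021, -0.003]
wrist_force: [-0.5, 0.2, -1.3]
width: 0.0208
time: 24.75
tcp_pos: [0.4681, -0.2071, 0.3522]
eef_rot: [0.964, -0.264, -0.019, -0.012]
wrist_force: [0.0, -0.0, -1.3]
width: 0.0207
[-0.57  0.14  0.99  1.89 -0.14  1.23 -0.06]
t 24.75 tcp [ 0.4681 -0.2071  0.3522] jaw -30.6 tiltz [-0.031  0.033 -0.999] F [ 0.  -0.  -1.3] w 0.0207 j7 -0.06
shift mm [ 48.9  20.6 -10.2] twist [np.float64(-67.9), 'or mod 180', np.float64(-67.9)]
```

```bash
python3 -m creep '[[[0.004,0.002,0],-7],[[0.008,0.004,0],-14],[[0.012,0.005,0],-21],[[0.016,0.006,0],-28],[[0.02,0.008,0],-35],[[0.02,0.008,0],-42],[[0.02,0.008,0],-49],[[0.02,0.008,0],-56]]' -1; cat >> h.py <<'E'
C0=np.array([.5455,-.3105,.0785]); YAW=-52.7; TILT=.342
def plan(d,off=(0,0)):
    """TCP so that knob is flush-pose, platen pushed d (neg=above), along platen normal; off=shift in platen x,y"""
    s=get_state(); R=Ro.from_quat(s['eef_rot']).as_matrix()
    P=Ro.from_euler('ZY',[np.radians(YAW),-TILT]).as_matrix()
    K=C0+P@np.array([off[0],off[1],.034-d]); T=K-R@np.array([0,-.0003,.157])
    to(T,YAW+90); 
    print('n in tool',(R.T@P[:,2]).round(3)); k=s['tcp_pos']+R@np.array([0,-.0003,.157]); print('knob in platen mm',(P.T@(k-C0)*1000).round(1),'Fn',(s['wrist_force']@P[:,2]).round(1),'Fp',(P.T@s['wrist_force']).round(1))
E
python3 -c "
from h import *
plan(-.03)"
```

```text
time: 25.42
tcp_pos: [0.4811, -0.2251, 0.348]
eef_rot: [0.975, 0.222, -0.014, -0.02]
wrist_force: [-0.2, 0.6, -1.5]
width: 0.0208
t 25.42 tcp [ 0.4811 -0.2251  0.348 ] jaw 25.6 tiltz [-0.036  0.033 -0.999] F [-0.2  0.6 -1.5] w 0.0208 j7 0.96
shift mm [20.6 93.4 47.8] twist [np.float64(-11.7), 'or mod 180', np.float64(-11.7)]
n in tool [-0.085 -0.371 -0.925]
knob in platen mm [-70.3  -0.8 144.6] Fn -1.2 Fp [-1.1  0.2 -1.2]
```

```bash
python3 -m creep '[[[0.004,0.015,0],-4],[[0.008,0.035,0],-8],[[0.012,0.055,0.005],-11.7],[[0.016,0.075,0.015],-11.7],[[0.0206,0.09,0.03],-11.7],[[0.0206,0.0934,0.04],-11.7],[[0.0206,0.0934,0.047],-11.7],[[0.0206,0.0934,0.0478],-11.7]]' -1;python3 - <<'E'
from h import *
plan(-.01)
save('wrist','w21.png');save('scene','scene6.png')
im=cv2.imread('pics/scene6.png')[180:320,240:400]
cv2.imwrite('pics/scene6z.png',cv2.resize(im,None,fx=4.2,fy=4.2,interpolation=cv2.INTER_CUBIC))
E
```

```text
time: 26.08
tcp_pos: [0.5371, -0.2992, 0.2918]
eef_rot: [0.947, 0.319, -0.014, -0.023]
wrist_force: [-0.7, 0.5, -1.0]
width: 0.021
t 26.08 tcp [ 0.5371 -0.2992  0.2918] jaw 37.2 tiltz [-0.042  0.034 -0.999] F [-0.7  0.5 -1. ] w 0.021 j7 1.37
shift mm [ 2.   8.7 14.6] twist [np.float64(-0.1), 'or mod 180', np.float64(-0.1)]
n in tool [-0.012 -0.384 -0.923]
knob in platen mm [-2.4 -1.8 60.9] Fn -0.7 Fp [-1.1 -0.2 -0.7]
```

View pics/w21.png

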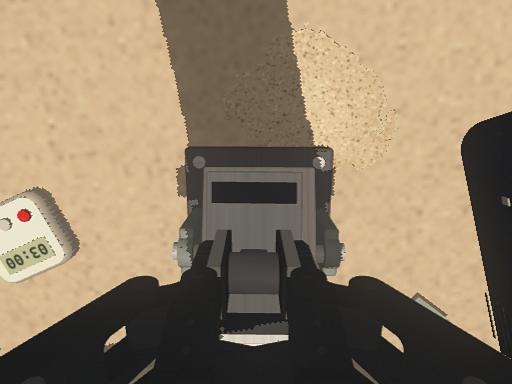

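View pics/scene6z.png

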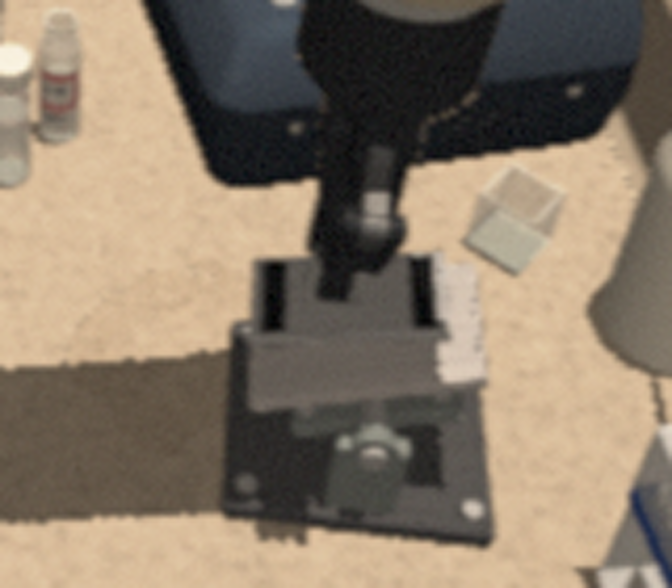

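```bash
python3 -m creep '[[[0.0005,0.002,0.003],0],[[0.001,0.004,0.007],0],[[0.0015,0.006,0.011],0],[[0.002,0.008,0.014],0],[[0.002,0.009,0.016],0],[[0.002,0.010,0.018],0],[[0.002,0.0105,0.019],0],[[0.002,0.0105,0.019],0]]' -1;python3 - <<'E'
from h import *
plan(0)
save('wrist','w22.png');save('scene','scene7.png')
im=cv2.imread('pics/scene7.png')[180:320,240:400]
cv2.imwrite('pics/scene7z.png',cv2.resize(im,None,fx=4.2,fy=4.2,interpolation=cv2.INTER_CUBIC))
E
```

```text
time: 26.85
tcp_pos: [0.545, -0.3049, 0.275]
eef_rot: [0.947, 0.32, -0.013, -0.022]
wrist_force: [-2.1, 3.9, 2.8]
width: 0.0213
t 26.85 tcp [ 0.545  -0.3049  0.275 ] jaw 37.3 tiltz [-0.038  0.035 -0.999] F [-2.1  3.9  2.8] w 0.0213 j7 1.39
shift mm [-1.5  2.   7.6] twist [np.float64(0.0), 'or mod 180', np.float64(0.0)]
n in tool [-0.009 -0.383 -0.924]
knob in platen mm [ 1.   1.5 41.8] Fn 4.1 Fp [-3.2  0.7  4.1]
```

View pics/w22.png

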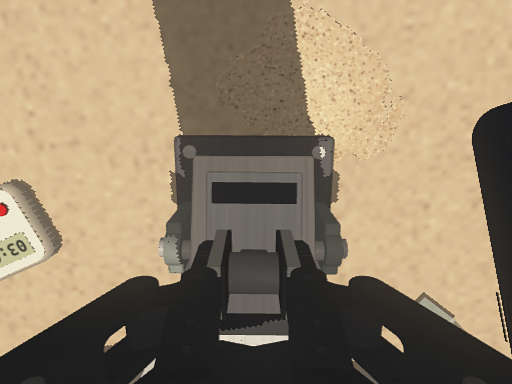

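View pics/scene7z.png

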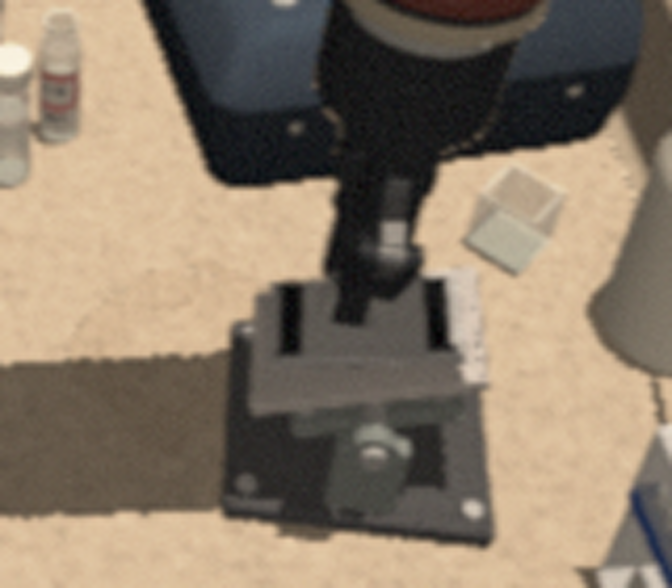

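```bash
python3 - <<'E'
import cv2
im=cv2.imread('pics/scene7.png')[235:285,293:363]
cv2.imwrite('pics/s7e.png',cv2.resize(im,None,fx=11,fy=11,interpolation=cv2.INTER_CUBIC))
im=cv2.imread('pics/w22.png')[140:340,180:330]
cv2.imwrite('pics/w22e.png',cv2.resize(im,None,fx=4,fy=3,interpolation=cv2.INTER_CUBIC))
E
```

```text
(no output)
```

View pics/s7e.png

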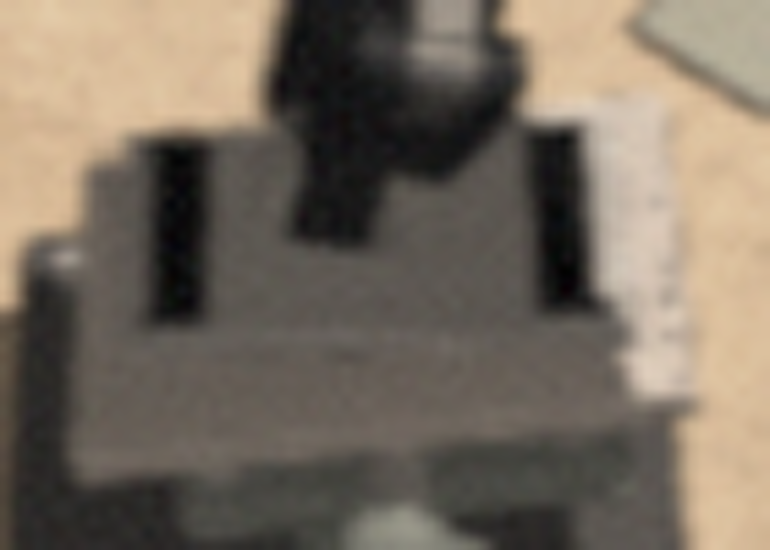

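```bash
cat > fit.py <<'E'
from h import *
from scipy.optimize import least_squares
def wristbar(img):
    g=cv2.cvtColor(img,cv2.COLOR_BGR2GRAY)[160:225,195:315]
    m=(g<48).astype('uint8'); n,l,st,c=cv2.connectedComponentsWithStats(m)
    return st,c
def fitslide(sc,wr,m1,m2,x0=(0,0,.157,.38),yaw0=0):
    s=get_state();R=Ro.from_quat(s['eef_rot']).as_matrix();T=s['tcp_pos']
    loc_s=[];
    def P(q,x,y):
        a=q[3]; # tilt: slide end at tool -y is low (toward tool +z)
        ex=np.array([0,-np.cos(a),np.sin(a)]);up=np.array([0,-np.sin(a),-np.cos(a)])
        Kt=np.array(q[:3]); v=Kt+ex*x-up*.028+np.array([y,0,0])
        return T+R@v
    def res(q):
        r=[]
        for (x,y),uv in sc: r+=list((proj('scene',P(q,x,y),m1)-uv)*1.5)
        for (x,y),uv in wr: r+=list((proj('wrist',P(q,x,y),m2)-uv)*1.0)
        return r
    r=least_squares(res,x0,loss='soft_l1'); a=r.x[3]
    up=R@np.array([0,-np.sin(a),-np.cos(a)])
    return r,up,P
E
python3 - <<'E'
from fit import *
im=cv2.imread('pics/w22.png'); st,c=wristbar(im)
for k in st: 
    if 500<k[4]<4000: print(k)
xb=.0339
L=[(150,140),(208,140),(205,322),(148,322)];Rr=[(530,128),(582,125),(592,303),(540,308)]
# tool x = jaw 37deg dir (.796,.606): platen +y. scene top = +y. low end = +x_local (nose)
lp=[(xb+.0055,.022),(xb-.0055,.022),(xb-.0055,-.022),(xb+.0055,-.022)]
rp=[(-xb+.0055,.022),(-xb-.0055,.022),(-xb-.0055,-.022),(-xb+.0055,-.022)]
sc=[(l,(293+u/11,235+v/11)) for l,(u,v) in zip(lp+rp,L+Rr)]
# wrist: image right=+tool x
wr=[((xb+.0055,-.022),(212,182.5)),((xb+.0055,.022),(297.2,182.5)),((xb-.0055,-.022),(212,203.5)),((xb-.0055,.022),(297,203.5))]
m1=camera_model('scene');m2=camera_model('wrist')
for S,W in [(sc,wr),(sc,[]),([],wr)]:
    r,up,P=fitslide(S,W,m1,m2)
    print(r.x.round(4),'tilt',np.arccos(up[2]).round(3),up.round(3),np.round(r.fun,1))
    cen=get_state()['tcp_pos']+Ro.from_quat(get_state()['eef_rot']).as_matrix()@r.x[:3]-up*.034
    Pm=Ro.from_euler('ZY',[np.radians(YAW),-TILT]).as_matrix(); print('slide centre in platen',(Pm.T@(cen-C0)*1000).round(1))
E
```

```text
[  17   22   84   22 1717]
[-0.0003  0.0048  0.158   0.2727] tilt 0.223 [-0.126  0.181  0.975] [-0.2 -0.1 -0.  -0.5  0.4  0.2 -0.3  0.5 -1.2 -0.7  0.1 -0.7  1.2  1.
 -0.5  0.6  0.  -0.1 -0.  -0.   0.   0.1  0.1  0.2]
slide centre in platen [1.4 0.9 5.4]
[0.0049 0.0062 0.1638 0.2706] tilt 0.22 [-0.125  0.179  0.976] [ 0.1 -0.1  0.2 -0.4  0.6  0.   0.   0.3 -1.5 -0.6 -0.2 -0.5  0.9  0.9
 -0.8  0.5]
slide centre in platen [ 0.4  6.1 -0.6]
[-0.0003  0.0074  0.1601  0.1997] tilt 0.15 [-0.083  0.124  0.989] [-0.1 -0.1  0.  -0.   0.1  0.  -0.   0.1]
slide centre in platen [0.6 0.9 2.8]
```

```bash
python3 -m creep '[[[0,0.0005,-0.0002],0],[[0,0.001,-0.0004],0],[[0,0.0015,-0.0006],0],[[0,0.002,-0.0008],0],[[0,0.0025,-0.001],0],[[0,0.003,-0.0012],0],[[0,0.0035,-0.0014],0],[[0,0.004,-0.0016],0]]' -1;python3 - <<'E'
from h import *
plan(0)
Pm=Ro.from_euler('ZY',[np.radians(YAW),-TILT]).as_matrix();F=[]
for i in range(5):
    F.append(Pm.T@get_state()['wrist_force']); capture('wrist')
print(np.mean(F,0)-[-1.1,0,-.8])
E
```

```text
time: 27.62
tcp_pos: [0.5475, -0.3082, 0.2766]
eef_rot: [0.947, 0.32, -0.013, -0.022]
wrist_force: [-2.5, 2.8, 1.8]
width: 0.0208
t 27.62 tcp [ 0.5475 -0.3082  0.2766] jaw 37.3 tiltz [-0.038  0.034 -0.999] F [-2.5  2.8  1.8] w 0.0208 j7 1.39
shift mm [-1.4 -2.1  9.5] twist [np.float64(0.0), 'or mod 180', np.float64(0.0)]
n in tool [-0.009 -0.382 -0.924]
knob in platen mm [ 5.6  1.5 41.9] Fn 3.0 Fp [-2.9 -0.3  3. ]
[-1.36519714 -0.73529177  4.44177959]
```

```bash
python3 -m creep '[[[0,-0.0003,-0.0006],0],[[-0.0005,-0.0005,-0.0012],0],[[-0.001,-0.001,-0.0018],0],[[-0.001,-0.001,-0.0023],0],[[-0.001,-0.001,-0.0023],0],[[-0.001,-0.001,-0.0023],0],[[-0.001,-0.001,-0.0023],0],[[-0.001,-0.001,-0.0023],0]]' -1;python3 - <<'E'
from h import *
plan(0)
Pm=Ro.from_euler('ZY',[np.radians(YAW),-TILT]).as_matrix();F=[]
for i in range(3):
    F.append(Pm.T@get_state()['wrist_force']); capture('scene')
print(np.mean(F,0)+[.27,0,.75])
E
```

```text
time: 28.53
tcp_pos: [0.5463, -0.3082, 0.2791]
eef_rot: [0.947, 0.32, -0.012, -0.022]
wrist_force: [0.9, 2.3, 1.4]
width: 0.0208
t 28.53 tcp [ 0.5463 -0.3082  0.2791] jaw 37.3 tiltz [-0.037  0.034 -0.999] F [0.9 2.3 1.4] w 0.0208 j7 1.39
shift mm [-0.5 -1.4 11.8] twist [np.float64(0.0), 'or mod 180', np.float64(0.0)]
n in tool [-0.009 -0.382 -0.924]
knob in platen mm [ 5.8  0.6 44.4] Fn 1.8 Fp [-0.7  2.1  1.8]
[0.58875205 1.24210268 1.87213102]
```

```bash
python3 -m creep '[[[0,0,0],0],[[0,0,0],0],[[0,0,0],0],[[0,0,0],0],[[0,0,0],0],[[0,0,0],0],[[0,0,0],0],[[0,0,0],0]]' -0.35;python3 - <<'E'
from h import *
plan(0)
im=save('scene','scene8.png')
for n in ['scene']:
    for r in place_of('slide_bar',n)[:2]: print(r)
    for r in spot_in('slide_bar',n)[:2]: print('x',r)
im=save('wrist','w23.png')
g=cv2.cvtColor(im,cv2.COLOR_RGB2GRAY)
n,l,st,c=cv2.connectedComponentsWithStats((g[150:240,195:315]<48).astype('uint8'))
print([k.tolist() for k in st if 300<k[4]<5000])
E
```

```text
time: 29.35
tcp_pos: [0.5462, -0.3083, 0.279]
eef_rot: [0.947, 0.32, -0.012, -0.022]
wrist_force: [0.3, 0.4, 0.6]
width: 0.0281
t 29.35 tcp [ 0.5462 -0.3083  0.279 ] jaw 37.3 tiltz [-0.038  0.034 -0.999] F [0.3 0.4 0.6] w 0.0281 j7 1.39
shift mm [-0.3 -1.3 11.8] twist [np.float64(0.0), 'or mod 180', np.float64(0.0)]
n in tool [-0.009 -0.382 -0.924]
knob in platen mm [ 5.7  0.4 44.4] Fn 0.6 Fp [0.1 0.5 0.6]
{'at': [0.6359, 0.6724], 'p': 0.78}
x {'extent': [0.6364, 0.6701, 0.083, 0.0693], 'p': 0.76}
[[19, 29, 80, 20, 1539]]
```

```bash
python3 - <<'E'
from h import *
Pm=Ro.from_euler('ZY',[np.radians(YAW),-TILT]).as_matrix()
def bars(f):
    g=cv2.cvtColor(cv2.imread(f),cv2.COLOR_BGR2GRAY)[235:285,293:363]
    g=cv2.resize(g,None,fx=4,fy=4,interpolation=cv2.INTER_CUBIC)
    n,l,st,c=cv2.connectedComponentsWithStats((g<45).astype('uint8'))
    out=[]
    for i,k in enumerate(st):
        if 300<k[4]<2500: out.append((k.tolist(),(c[i]/4+[293,235]).round(1).tolist()))
    return out
for f in ['pics/scene7.png','pics/scene8.png']: print(f,bars(f))
print('pred centre',proj('scene',C0))
for x in (.0339,-.0339): print(proj('scene',C0+Pm@[x,0,.006]), proj('wrist',C0+Pm@[-x,0,.006]))
print('bar outer corners wrist',[proj('wrist',C0+Pm@[-x,y,.006]).round(1) for x in (.0394,.0284) for y in (-.022,.022)])
E
```

```text
pics/scene7.png [([193, 48, 22, 65, 995], [343.6, 255.2]), ([55, 52, 20, 65, 1152], [309.2, 256.0]), ([6, 103, 63, 97, 1961], [299.7, 277.4]), ([174, 186, 31, 14, 311], [340.8, 283.2])]
pics/scene8.png [([196, 48, 22, 66, 1034], [344.5, 255.3]), ([61, 62, 20, 67, 1143], [310.6, 258.9]), ([6, 103, 66, 97, 2009], [299.9, 277.7])]
pred centre [326.3991369  259.31150028]
[343.06262073 255.41287371] [254.95312361 182.60741608]
[309.01285815 259.30941822] [254.46899656 308.99324165]
bar outer corners wrist [array([215.5, 172.7]), array([294.6, 172.9]), array([215.2, 192.3]), array([294.8, 192.6])]
```

```bash
python3 -c "
from h import *
plan(-.002,(.0033,-.0003))"
```

```text
t 29.55 tcp [ 0.5462 -0.3082  0.2791] jaw 37.3 tiltz [-0.038  0.034 -0.999] F [-0.2  0.8  0.6] w 0.0279 j7 1.39
shift mm [-0.7  1.   8.7] twist [np.float64(0.0), 'or mod 180', np.float64(0.0)]
n in tool [-0.009 -0.382 -0.924]
knob in platen mm [ 5.7  0.5 44.4] Fn 0.8 Fp [-0.5  0.3  0.8]
```

```bash
python3 -m creep '[[[0,0,0.001],0],[[-0.0005,0,0.002],0],[[-0.0007,0.0005,0.0035],0],[[-0.0007,0.001,0.005],0],[[-0.0007,0.001,0.0065],0],[[-0.0007,0.001,0.0075],0],[[-0.0007,0.001,0.008],0],[[-0.0007,0.001,0.008],0]]' -0.35;python3 -c "
from h import *
plan(-.002,(.0033,-.0003))
for r in place_of('slide_bar','scene')[:1]: print(r)
im=save('scene','scene9.png')
for r in place_of('slide_bar','scene')[:1]: print(r['at'][0]*512,r['at'][1]*384)"
```

```text
time: 30.22
tcp_pos: [0.5459, -0.3091, 0.2709]
eef_rot: [0.947, 0.32, -0.012, -0.022]
wrist_force: [-0.7, 0.8, -0.5]
width: 0.0279
t 30.22 tcp [ 0.5459 -0.3091  0.2709] jaw 37.3 tiltz [-0.038  0.034 -0.999] F [-0.7  0.8 -0.5] w 0.0279 j7 1.4
shift mm [0.1 0.  0.5] twist [np.float64(0.0), 'or mod 180', np.float64(0.0)]
n in tool [-0.009 -0.382 -0.924]
knob in platen mm [ 3.5 -0.4 36.5] Fn -0.1 Fp [-1.1 -0.1 -0.1]
{'at': [0.6359, 0.6724], 'p': 0.78}
324.608 256.2816
```

Close on the knob at its matched tilt.

```bash
python3 -m creep '[[[0,0,0],0],[[0,0,0],0],[[0,0,0],0],[[0,0,0],0],[[0,0,0],0],[[0,0,0],0],[[0,0,0],0],[[0,0,0],0]]' -1;cat > chk.py <<'E'
from h import *
plan(.005,(.0033,-.0003))
Pm=Ro.from_euler('ZY',[np.radians(YAW),-TILT]).as_matrix();F=[]
import sys
fn=sys.argv[1]
im=save('wrist','w'+fn+'.png')
F.append(Pm.T@get_state()['wrist_force'])
g=cv2.cvtColor(im,cv2.COLOR_RGB2GRAY)
n,l,st,c=cv2.connectedComponentsWithStats((g[150:240,195:315]<48).astype('uint8'))
print('wbar',[k.tolist() for k in st if 300<k[4]<5000])
save('scene','s'+fn+'.png');F.append(Pm.T@get_state()['wrist_force'])
g=cv2.cvtColor(cv2.imread('pics/s'+fn+'.png'),cv2.COLOR_BGR2GRAY)[235:285,293:363]
g=cv2.resize(g,None,fx=4,fy=4,interpolation=cv2.INTER_CUBIC)
n,l,st,c=cv2.connectedComponentsWithStats((g<45).astype('uint8'))
print('sbar',[(c[i]/4+[293,235]).round(1).tolist() for i,k in enumerate(st) if 300<k[4]<1500])
print('F platen',np.mean(F,0).round(2))
E
python3 chk.py 30
```

```text
time: 31.03
tcp_pos: [0.546, -0.3092, 0.2711]
eef_rot: [0.947, 0.32, -0.012, -0.022]
wrist_force: [0.3, 0.9, 2.3]
width: 0.0206
t 31.03 tcp [ 0.546  -0.3092  0.2711] jaw 37.3 tiltz [-0.037  0.034 -0.999] F [0.3 0.9 2.3] w 0.0206 j7 1.4
shift mm [-0.   2.6  7.3] twist [np.float64(0.0), 'or mod 180', np.float64(0.0)]
n in tool [-0.009 -0.382 -0.924]
knob in platen mm [ 3.7 -0.2 36.7] Fn 2.4 Fp [0.3 0.8 2.4]
wbar [[18, 30, 83, 22, 1669]]
sbar [[310.5, 259.2], [340.0, 283.2]]
F platen [ 0.53 -0.08  1.66]
```

```bash
python3 -m creep '[[[0,0.0003,0.0005],0],[[0,0.0005,0.001],0],[[0,0.0006,0.0015],0],[[0,0.0008,0.002],0],[[0,0.001,0.0025],0],[[0,0.0012,0.003],0],[[0,0.0012,0.003],0],[[0,0.0012,0.003],0]]' -1; python3 chk.py 31
```

```text
time: 31.8
tcp_pos: [0.5466, -0.3101, 0.2681]
eef_rot: [0.947, 0.32, -0.012, -0.022]
wrist_force: [-0.2, 0.7, 4.0]
width: 0.0204
t 31.8 tcp [ 0.5466 -0.3101  0.2681] jaw 37.3 tiltz [-0.037  0.034 -0.999] F [-0.2  0.7  4. ] w 0.0204 j7 1.4
shift mm [0.  1.3 4.4] twist [np.float64(0.0), 'or mod 180', np.float64(0.0)]
n in tool [-0.009 -0.382 -0.924]
knob in platen mm [ 3.8 -0.3 33.5] Fn 4.0 Fp [0.7 0.3 4. ]
wbar [[18, 30, 83, 22, 1672]]
sbar [[311.1, 260.1], [340.5, 283.3]]
F platen [0.08 0.25 3.99]
```

```bash
python3 -m creep '[[[0,0.0002,0.0004],0],[[0,0.0004,0.0008],0],[[0,0.0005,0.0012],0],[[0,0.0006,0.0015],0],[[0,0.0006,0.0015],0],[[0,0.0006,0.0015],0],[[0,0.0006,0.0015],0],[[0,0.0006,0.0015],0]]' -1; python3 chk.py 32; python3 - <<'E'
from fit import *
m1=camera_model('scene');m2=camera_model('wrist')
im=cv2.imread('pics/w32.png');g=cv2.cvtColor(im,cv2.COLOR_BGR2GRAY)
n,l,st,c=cv2.connectedComponentsWithStats((g[150:240,195:315]<48).astype('uint8'))
i=[i for i,k in enumerate(st) if 300<k[4]<5000][0]
q=cv2.boxPoints(cv2.minAreaRect(cv2.findContours((l==i).astype('uint8'),0,1)[0][0]))+[195,150];print('wrist bar',q.round(1).tolist())
g=cv2.cvtColor(cv2.imread('pics/s32.png'),cv2.COLOR_BGR2GRAY)[235:285,293:363]
g=cv2.resize(g,None,fx=4,fy=4,interpolation=cv2.INTER_CUBIC)
for th in (45,55):
  n,l,st,c=cv2.connectedComponentsWithStats((g<th).astype('uint8')); print([(k.tolist(),(c[i]/4+[293,235]).round(1).tolist()) for i,k in enumerate(st) if 150<k[4]<9000])
for qn in ['slide_dot','reject_tray','glass_cell','vial_a']:
    for r in place_of(qn,'scene')[:3]:
        if r['p']>.4: print(qn,round(r['p'],2),at('scene',r['at'][0]*512,r['at'][1]*384,0).round(3))
E
```

```text
time: 32.57
tcp_pos: [0.547, -0.3105, 0.2667]
eef_rot: [0.947, 0.32, -0.012, -0.022]
wrist_force: [-1.9, 1.1, 5.6]
width: 0.0207
t 32.57 tcp [ 0.547  -0.3105  0.2667] jaw 37.3 tiltz [-0.037  0.034 -0.999] F [-1.9  1.1  5.6] w 0.0207 j7 1.4
shift mm [-0.   0.7  2.9] twist [np.float64(0.0), 'or mod 180', np.float64(0.0)]
n in tool [-0.009 -0.382 -0.924]
knob in platen mm [ 3.8 -0.2 32. ] Fn 5.9 Fp [ 0.  -0.8  5.9]
wbar [[18, 30, 83, 22, 1670]]
sbar [[311.2, 260.5], [340.5, 283.2]]
F platen [-0.41 -0.12  4.65]
wrist bar [[212.8, 200.0], [213.0, 179.9], [295.2, 180.9], [295.0, 201.0]]
[([110, 0, 110, 121, 5650], [331.8, 249.5]), ([64, 69, 19, 67, 1170], [311.2, 260.5]), ([6, 105, 57, 95, 1828], [299.3, 276.6]), ([170, 186, 35, 14, 349], [340.5, 283.2])]
[([108, 0, 113, 122, 6527], [332.1, 249.2]), ([62, 68, 22, 69, 1371], [311.2, 260.5]), ([4, 104, 104, 96, 2729], [300.2, 276.8]), ([166, 184, 42, 16, 514], [340.3, 282.9])]
slide_dot 0.69 [0.652 0.199 0.   ]
reject_tray 0.56 [0.64  0.176 0.   ]
glass_cell 0.6 [ 0.721 -0.292  0.   ]
vial_a 0.82 [ 0.555 -0.056  0.   ]
vial_a 0.78 [0.587 0.011 0.   ]
vial_a 0.6 [ 0.604 -0.045  0.   ]
```

```bash
python3 - <<'E'
from h import *
Pm=Ro.from_euler('ZY',[np.radians(YAW),-TILT]).as_matrix();F=[]
for i in range(8):
    capture('top');s=get_state();F.append(Pm.T@s['wrist_force'])
print(np.mean(F,0),s['time'],s['tcp_pos'],s['width'],abs(s['qd']).max())
print(hand_in())
E
```

```text
[-0.11077026  0.17392719  5.58891676] 33.2667 [ 0.5469648  -0.31050791  0.26668199] 0.02096466618163797 0.0033134450476730074
the job is handed in; nothing more can be done
None
```

I handed the job in at about 33 s of the 53 s allowed. By my checks both slides are where they should be; the hand-in gave no verdict.

**What I did**
- **Reject slide:** I laid the dotted slide flat in the reject tray and let it go. A wrist picture at release shows it flat inside the walls.
- **First press:** I lifted the barred slide by its knob and pressed it level on the platen. The grip was too stiff for it to swivel, so I backed off at about 6 to 7 N.
- **Tilting:** The moves cannot tilt the tool, so I turned the slide on its knob by pushing one end against the edge of the mount's fixed base, then turned the gripper half round. This pushing also left the tool leaning about 0.04 to 0.05 rad.
- **Re-seating:** The slide was still about 0.12 rad short of the slope. With its uphill end touching the platen, I opened the gripper a few millimetres. It dropped flush, and I gripped it again and pressed along the platen's normal.

**Last checks**
- **Position:** The slide is about 3.5 mm uphill of the platen centre and under 1 mm off sideways.
- **Flushness:** It follows the platen's slope in the scene picture, and that did not change on pressing.
- **Push:** It averaged 5.6 N along the normal (about 6.3 N if the slide's own weight is added). The knob moved in about 4.7 mm after the re-grip, so the springs should be about halfway.
- **Grip and motion:** The gripper was holding at a 21 mm opening and the arm was at rest.
- **Bystanders:** The networks found the vials and the glass cell within about 1 cm of where they first were.

**What disagreed or went unchecked**
- My fit of the slide's tilt from the wrist camera alone (0.38 rad to the tool) was wrong. The scene camera gave 0.27 rad.
- First contact put the platen about 2 mm higher than my camera estimate.
- I did not measure the mount's tilt again at the end.
- I had used up the limit of viewed pictures, so the last checks are numbers only.

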